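# Reload and close a two-part brass ornament mould

## Task

The pieces with the raised boss left in the mould are finished: first move them into the wooden tray. Then lay every plain brass blank from the bench flat in a pocket of its own shape, lower the top plate level over the two guide pins until it is fully home on its stops, and last swing the latch fully shut over the plate. Leave the other things on the bench where they are.

Things in the scene. Friction and masses are not known exactly. Their poses are not given: they have to be found in the camera images.
- mould: Steel lower half of a press mould, fixed: a block 142 (x) x 156 (y) x 25 mm high, origin at the centre of its underside, z up. In its top face are four pockets 5 mm deep, two round in the row at x = -33 mm and two square at x = +33. A stop pad 9 mm high at each corner carries the top plate. The latch's lug projects from the middle of its -x side.
- pin_a (a point): Tip of a guide pin of the mould, at mould (0, 63, 78) mm: upright, 12 mm diameter, standing 53 mm above the block's top face, its last 10 mm tapering to 6 mm. An equal pin stands at mould (0, -63).
- round_cavity_a (a point): Centre of the floor of a round cavity, at mould (-33, 26, 20) mm. 5 mm deep, open at the top, 43 mm diameter. A round piece fits either of the two round cavities.
- round_cavity_b (a point): Centre of the floor of the other round cavity, at mould (-33, -26, 20) mm. 5 mm deep, open at the top, 43 mm diameter. A round piece fits either of the two round cavities.
- square_cavity_a (a point): Centre of the floor of a square cavity, at mould (33, 26, 20) mm. 5 mm deep, open at the top, 39 x 39 mm, its sides along the mould's x and y. A square piece fits either of the two square cavities, turned square to it.
- square_cavity_b (a point): Centre of the floor of the other square cavity, at mould (33, -26, 20) mm. 5 mm deep, open at the top, 39 x 39 mm, its sides along the mould's x and y. A square piece fits either of the two square cavities, turned square to it.
- top_plate: Loose aluminium top half, lying flat on the bench: 138 (x) x 156 (y) x 12 mm, 15 mm guide holes through it at x = 0, y = +63 and -63 mm, an upright rib handle at its centre. Origin at the centre of its underside, z up. 0.45 to 0.8 kg, balanced about the rib. Fits either way round. Fully home its underside is on the stop pads, 34 mm above the bench, 2 mm clear of the blanks.
- top_handle (a point): Top centre of the rib handle: the rib is 16 mm thick (plate x), 70 mm long (plate y) and 40 mm tall, rising from the plate's top face (12 mm) to 52 mm above the plate's underside, where this point is.
- latch (a joint): Swing latch on the mould, upright pivot, rad: 0 (stop) = swung outward, arm 120 degrees anticlockwise (from above) from the mould's +x; it turns clockwise as the value grows; 2.09 (stop) = shut, arm along the mould's +x over the plate. Below 0.5 it is clear of the plate. Needs about 1 N at the knob; stays where left. Arm 16 mm wide, 49 to 59 mm above the bench, 3 mm above the seated plate.
- latch_pivot (a point): Axis of the latch, fixed on the mould at (-90, 0, 49) mm.
- latch_knob (a point): On the axis of the latch's upright round steel finger post, 16 mm diameter, standing on the arm's end 48 mm from the pivot; the post runs from 59 to 87 mm above the bench, this point lies at 73 mm.
- tray: Shallow open wooden tray for finished pieces, 110 (x) x 140 (y) x 22 mm outside, walls and floor 4 mm, fixed to the bench. Origin at the centre of its underside.
- round_blank_1: Plain flat round brass blank, 40 mm diameter, 12 mm thick, 0.12 kg, lying on the bench. Origin at the centre of its underside. May be absent.
- round_blank_2: Plain flat round brass blank, 40 mm diameter, 12 mm thick, 0.12 kg, lying on the bench. Origin at the centre of its underside. May be absent.
- square_blank_1: Plain flat square brass blank, 36 x 36 mm, 12 mm thick, 0.12 kg, sides along its x and y, lying on the bench. Origin at the centre of its underside. May be absent.
- square_blank_2: Plain flat square brass blank, 36 x 36 mm, 12 mm thick, 0.12 kg, sides along its x and y, lying on the bench. Origin at the centre of its underside. May be absent.
- finished_round: Finished round brass piece, 40 mm diameter, 12 mm thick, with a raised boss (24 mm wide, 3 mm high, and a small point 4 mm high on it) on its top. Left in round cavity a, standing 7 mm out of it without the boss. Origin at the centre of its underside. May be absent.
- finished_square: Finished square brass piece, 36 x 36 x 12 mm, with the same raised boss on its top. Left in square cavity b, standing 7 mm out of it without the boss. Origin at the centre of its underside. May be absent.
- dye_jar: Small closed amber jar, 40 mm diameter, 45 mm high; not part of the job, to be left alone. Origin at its underside.
- thread_spool: Wooden spool, 36 mm diameter, 40 mm high; not part of the job, to be left alone. Origin at its underside.
- edge_slicker: Turned wooden edge slicker standing upright, 32 mm diameter, 76 mm high; not part of the job, to be left alone. Origin at its underside.
- mallet: Hammer lying on the bench beyond the mould; not part of the job, to be left alone. Origin at its underside, near its middle.
- brush: Brush lying on the bench; not part of the job, to be left alone. Origin at its underside, near its middle.
- glue_bottle: White bottle with a red cap, 60 mm diameter, 110 mm high; not part of the job, to be left alone. Origin at its underside.

How it is judged:
By the outcome, as a careful person would: the job done as asked, in the order asked, and still so for the second after the job is handed in, with the robot touching nothing.
Of round_blank_1, round_blank_2, square_blank_1, square_blank_2 only 3 to 4 are there at a start; the rules pass over those that are not, and their reading is None.
Of finished_round, finished_square only 1 to 2 are there at a start; the rules pass over those that are not, and their reading is None.
At some moment in a run one of round_blank_1, round_blank_2, square_blank_1, square_blank_2 may be knocked a few centimetres aside while the robot is not near it.
Once in a run the grip may slacken for a moment while it holds something.
It also fails if it takes over 208 s, if anything falls off the work surface, if the arm or the gripper's body presses on something with over 40 N, if the wrist force passes 120 N, or if a joint passes its speed limit or range.

## Robot

A 7-joint arm with a two-finger parallel gripper is mounted at the origin on the work surface. World frame = base frame: x ahead of the robot, y to its left, z up, the work surface at z = 0. Lengths are in m, angles in rad, forces in N, time in s.
With the tool pointing down it reaches from about 0.425 to 0.925 m from the base axis. Payload 6.8 kg.
Tool frame: the origin (TCP) lies midway between the tips of the shut fingers; the grasp point (between the pads) lies 19 mm behind it; z points along the fingers, y is the direction in which the jaws open and shut (so a half turn about z gives the same grasp; the last joint's range is limited). The gripper opens to 85 mm and grips with 20 to 120 N. Pads are 22 mm wide; open, the fingers measure 114 mm over their backs; the gripper's body (76 mm by 85 mm) begins 54 mm behind the grasp point. The pads swing forward as they close: fully open they stand 13 mm farther back than shut.
Start: joints at [1.173, 0.477, 0.022, 1.555, -0.011, 1.109, -0.083], TCP at [0.193, -0.647, 0.231] pointing down, gripper open.
Joint ranges: [-2.96, 2.96], [-0.34, 2.1], [-1.41, 1.46], [0.24, 2.44], [-1.37, 4.51], [0.17, 1.92], [-2.96, 2.96]. Speed limits (rad/s): [2.39, 2.39, 3.14, 3.14, 3.14, 3.14, 3.14].

## Interface

Orientations are given as a unit quaternion [w, x, y, z].
In Python, from station import bot, vision gives the robot as it stands.
- The arm moves only by the tool move_arm, never from a script. Its argument "increments" is text: rows parted by semicolons, each of 7 numbers parted by spaces: the opening, from 0 (shut) to 1 (fully open), then the shift along the world's x, y, z in mm, then the turn, a rotation vector about the world's x, y, z in rad. In form: grip x y z rx ry rz; .... A call has exactly 8 rows; each row shifts and turns the commanded pose from where the row before left it; what a row does not reach is not made up. A row lasts 1/8 s, in which the tool goes at most 62.5 mm and 10.7 degrees, less where a joint would pass 70% of its speed; a pose out of reach is approached as far as the arm can. A call with a gripper value outside its range is refused whole. The fingers move at their own pace and stop on an object; "newtons" is the grip in N (left out, the last holds). Time passes only in rows, so rows that do not move let the fingers close, or fill a call up. It gives the time, the measured TCP pose, the force and the opening at its end, in the units of the state.
- bot.get_obs(): the state, without advancing time (a new reading comes with each control period).
- vision.read_camera(name): name is "scene" or "top"; returns (picture, depth): 384x512x3 uint8, red, green, blue; 384x512 float32, m along the optical axis (not along the pixel's ray), 0 where there is no reading.
- vision.calibration(name): a dict with "fx", "fy", "cx", "cy" (pixels), "R" (3x3) and "t" (3): a world point X has camera coordinates R X + t. Camera axes: x right, y down, z forward; pixel columns grow to the right and rows downward; lengths in m; the calibration is good to about 2 mm. A picture is of the moment at which its call begins. calibration takes no time and is no camera call.
- bot.hand_in(): hands the job in, once; it reports no verdict.
The state is a dict: "t": time; "q": joint angles; "joint_vel": joint speeds; "joint_torque": joint torques, N m; "eef_pos": TCP position; "tool_rot": TCP orientation; "contact_force": force on the tool from outside, world axes, zero at the start; "torque": the same for the moment, N m; "gripper_width": opening from 0.0 (shut) to 1.0 (fully open).
Only numpy, scipy, OpenCV 4.12 (cv2) and the standard library are available. Lean on these libraries where they do the work, as an engineer would, in place of code of your own. Each camera call takes 0.05 s, during which the arm holds its last target.

## Working session

There is one attempt and no reset: what is moved stays moved. The work goes in short steps, Python scripts to look and compute and a tool call to move; the robot and the scene stay as the last step left them, time stands still between calls to the robot, and variables do not carry over. Pictures are saved under pics/ and viewed, and the job is handed in when it is done.

Besides the shell and the picture viewer there is one more tool, called after ">>>" by a JSON object that holds its "op" and its "data". move_arm: Moves the arm, as the interface text tells. Its arguments: {"type":"object","properties":{"increments":{"type":"string"},"newtons":{"type":"number"}},"required":["increments"]}

```bash
ls; mkdir -p pics; python3 - <<'E'
from station import bot, vision
import cv2
print(bot.get_obs())
for n in("scene","top"):
    p,d=vision.read_camera(n); cv2.imwrite(f"pics/{n}0.png",p[:,:,::-1]); c=vision.calibration(n); print(n,c)
    import numpy as np; np.save(f"pics/{n}0d.npy",d); np.save(f"pics/{n}0.npy",p)
    print(-np.array(c["R"]).T@np.array(c["t"]))
E
```

```text
pics
{'t': 0.0, 'q': array([ 1.17286619,  0.47775491,  0.02234326,  1.55645042, -0.01149699,
        1.10928233, -0.08306251]), 'joint_vel': array([ 5.02721440e-04, -1.04681262e-03, -4.47405854e-04,  1.67859717e-03,
       -1.15650011e-04, -3.87481133e-04,  9.19666255e-05]), 'joint_torque': array([-1.73282137e-04, -5.96441174e+01,  1.60821129e+00, -2.81191742e+01,
        1.24190966e-02,  9.27463872e-03, -2.79118893e-06]), 'eef_pos': array([ 0.19272445, -0.64629278,  0.23035651]), 'tool_rot': array([-8.61930549e-04,  9.89513650e-01,  1.44436685e-01, -1.93535344e-04]), 'contact_force': array([-0.02520583,  0.18751929,  0.27400933]), 'torque': array([-0.0193509 , -0.00067403,  0.01226053]), 'gripper_width': 0.9981966344936313}
scene {'fx': 384.95941532444584, 'fy': 384.95941532444584, 'cx': 250.41785650573462, 'cy': 191.36387850643445, 'R': array([[ 0.37504418,  0.92698909,  0.00575238],
       [ 0.50483827, -0.19903678, -0.83995397],
       [-0.77748323,  0.31792387, -0.54262716]]), 't': array([-0.22568078, -0.23052458,  1.43862083])}
[ 1.31952147 -0.29405116  0.58830289]
top {'fx': 436.42267316867327, 'fy': 436.42267316867327, 'cx': 254.9062144732529, 'cy': 182.37694299568108, 'R': array([[-0.03011814, -0.99926674, -0.02364044],
       [-0.98093736,  0.03409166, -0.19131034],
       [ 0.191976  ,  0.01742788, -0.98124486]]), 't': array([0.04165981, 0.57270889, 1.14149673])}
[0.34390628 0.0022108  1.23063779]
```

View pics/scene0.png

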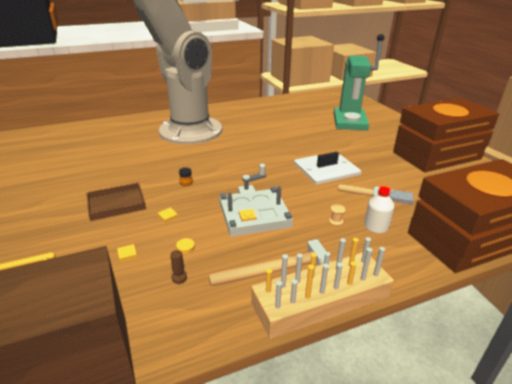

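View pics/top0.png

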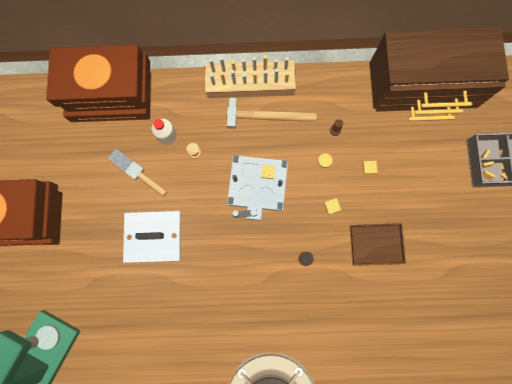

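```bash
cat > h.py <<'E'
import numpy as np, cv2
from station import bot, vision
C={n:vision.calibration(n) for n in("scene","top")}
def w2p(n,X):
    c=C[n]; p=np.asarray(X,float)@np.array(c["R"]).T+c["t"]
    return np.stack([c["fx"]*p[...,0]/p[...,2]+c["cx"],c["fy"]*p[...,1]/p[...,2]+c["cy"]],-1)
def p2w(n,uv,z):
    c=C[n]; uv=np.atleast_2d(np.asarray(uv,float)); R=np.array(c["R"]);o=-R.T@c["t"]
    d=np.stack([(uv[:,0]-c["cx"])/c["fx"],(uv[:,1]-c["cy"])/c["fy"],np.ones(len(uv))],-1)@R
    return o+d*((z-o[2])/d[:,2])[:,None]
def grab(tag):
    out={}
    for n in("scene","top"):
        p,d=vision.read_camera(n); np.save(f"pics/{n}_{tag}.npy",p); np.save(f"pics/{n}d_{tag}.npy",d); out[n]=(p,d)
        cv2.imwrite(f"pics/{n}_{tag}.png",p[:,:,::-1])
    return out
def crop(p,x0,y0,x1,y1,k,f):
    cv2.imwrite(f,cv2.resize(np.ascontiguousarray(p[y0:y1,x0:x1,::-1]),None,fx=k,fy=k,interpolation=cv2.INTER_CUBIC))
def yellow(p):
    h=cv2.cvtColor(p,cv2.COLOR_RGB2HSV)
    return ((h[...,0]>=20)&(h[...,0]<=33)&(h[...,1]>150)&(h[...,2]>140)).astype(np.uint8)
E
python3 - <<'E'
from h import *
pt=np.load("pics/top0.npy");ps=np.load("pics/scene0.npy")
crop(pt,215,145,305,225,8,"pics/c1.png"); crop(ps,205,160,305,240,8,"pics/c2.png")
crop(pt,300,145,400,220,8,"pics/c3.png"); crop(pt,110,195,200,275,8,"pics/c4.png")
for n,p in(("top",pt),("scene",ps)):
    m=yellow(p); k,l,s,c=cv2.connectedComponentsWithStats(m)
    for i in range(1,k):
        if s[i,4]>40: print(n,s[i],c[i],p2w(n,c[i],.012)[0].round(4), np.median(p[l==i],axis=0))
E
```

```text
scene [158 207  19  13 150] [166.96 213.36] [ 0.5114 -0.1912  0.012 ] [243.  216.5  65. ]
scene [240 210  16  10 120] [247.05       214.41666667] [ 0.5901 -0.0045  0.012 ] [243. 215.  64.]
scene [176 238  19  15 198] [184.88383838 244.20707071] [ 0.6443 -0.1779  0.012 ] [244. 218.  65.]
scene [117 244  19  16 218] [126.23394495 251.23394495] [ 0.6196 -0.3044  0.012 ] [243. 217.  65.]
scene [  0 252  54  17 297] [ 26.28619529 260.11447811] [ 0.5696 -0.5071  0.012 ] [242. 210.  70.]
scene [350 257   6  16  46] [352.54347826 263.60869565] [0.8385 0.1402 0.012 ] [227.5 175.   56. ]
scene [308 263   7  28  65] [310.36923077 272.38461538] [0.828  0.0431 0.012 ] [222. 164.  52.]
scene [266 269   6  24  50] [268.4  276.28] [ 0.8058 -0.0427  0.012 ] [227.  175.5  56.5]
```

View pics/c1.png

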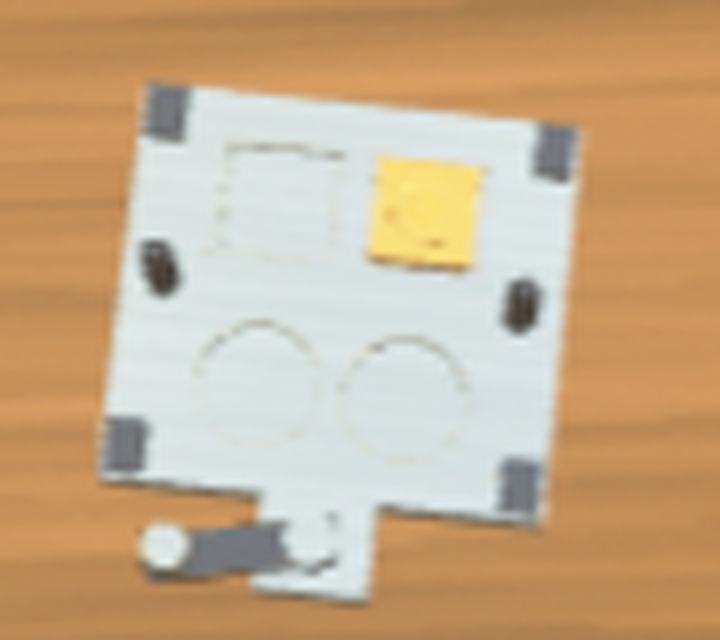

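View pics/c2.png

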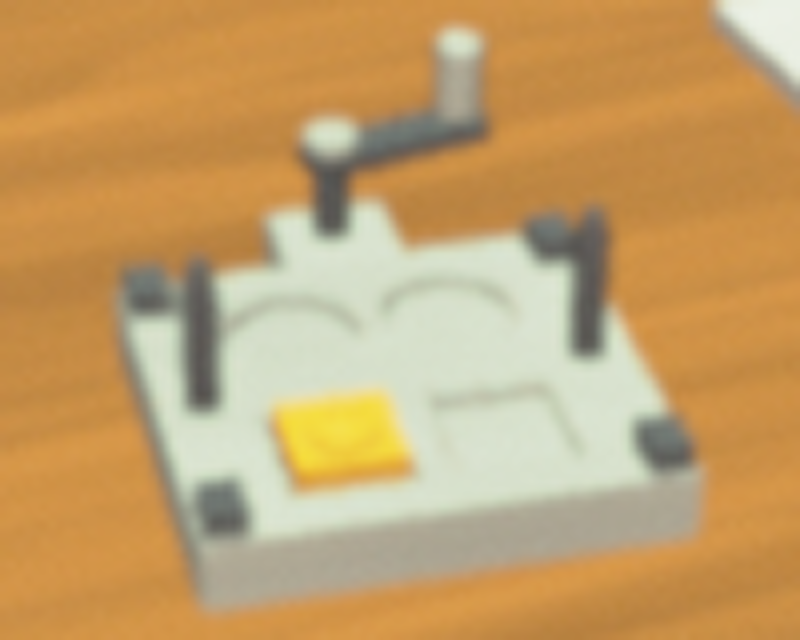

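View pics/c3.png

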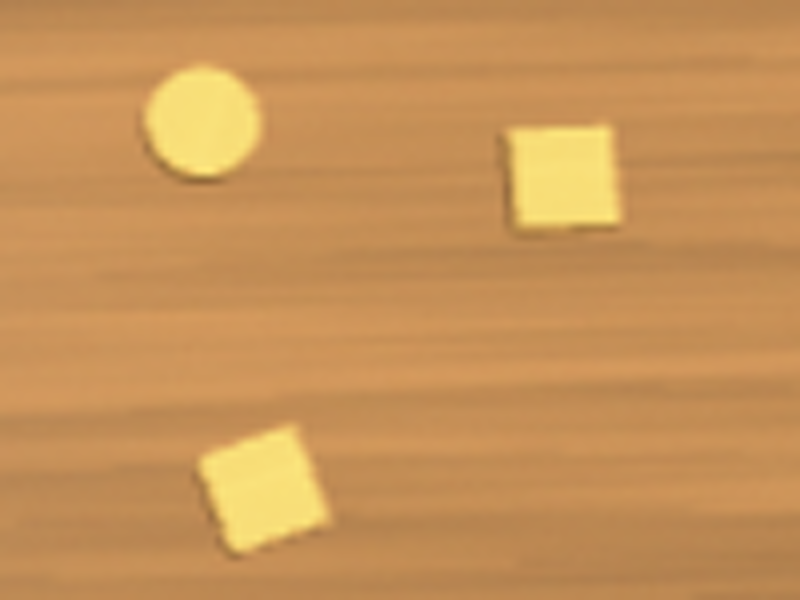

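View pics/c4.png

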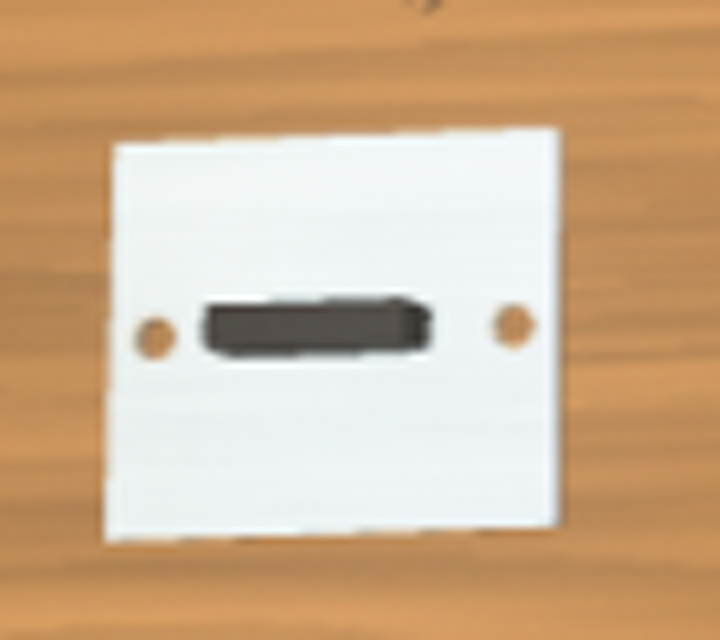

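```bash
cat >> h.py <<'E'
def line_edges(g,P0,P1,z,n,off=.006,N=40):
    """sub-pixel edge points near the world segment P0-P1 at height z in camera n: strongest gradient across; returns world points"""
    P0=np.array(P0,float);P1=np.array(P1,float);d=(P1-P0)/np.linalg.norm(P1-P0);nn=np.array([-d[1],d[0]])
    s=np.arange(-off,off+1e-9,.00025);out=[]
    for t in np.linspace(0,1,N):
        q=P0+(P1-P0)*t; W=np.column_stack([q+nn*a for a in s]).T; W=np.column_stack([W,np.full(len(s),z)])
        uv=w2p(n,W).astype(np.float32)
        v=cv2.remap(g,uv[None,:,0],uv[None,:,1],cv2.INTER_CUBIC)[0]
        gr=np.abs(np.gradient(cv2.GaussianBlur(v[None],(0,0),2)[0])); 
        w=gr**2; k=gr.argmax(); lo,hi=max(0,k-8),k+9
        a=(s[lo:hi]*w[lo:hi]).sum()/w[lo:hi].sum(); out.append([*(q+nn*a),gr[k]])
    o=np.array(out); m=np.median(o[:,:2]@nn); return o[np.abs(o[:,:2]@nn-m)<.004],nn
def pieces(n,p,z,amin=40):
    """yellow tops: weighted centroid + min-area rect in world"""
    f=p.astype(np.float32); 
    h=cv2.cvtColor(p,cv2.COLOR_RGB2HSV)
    core=((h[...,0]>=21)&(h[...,0]<=32)&(h[...,1]>90)&(h[...,2]>215)).astype(np.uint8)
    k,l,s,c=cv2.connectedComponentsWithStats(core); res=[]
    for i in range(1,k):
        if s[i,4]<amin or s[i,4]>600: continue
        x0,y0,w,hh=s[i,:4]; x0-=4;y0-=4;w+=8;hh+=8
        if x0<0 or y0<0: continue
        g=f[y0:y0+hh,x0:x0+w,1]; hi=np.percentile(f[...,1][l==i],60); lo=np.median(np.r_[g[0],g[-1],g[:,0],g[:,-1]])
        al=cv2.resize((g-lo)/(hi-lo),None,fx=8,fy=8,interpolation=cv2.INTER_CUBIC)
        cs,_=cv2.findContours((al>.5).astype(np.uint8),cv2.RETR_EXTERNAL,cv2.CHAIN_APPROX_NONE); 
        if not cs: continue
        cn=max(cs,key=cv2.contourArea)[:,0].astype(float); uv=(cn+.5)/8-.5+[x0,y0]
        W=p2w(n,uv,z)[:,:2].astype(np.float32); (ce,sz,an)=cv2.minAreaRect(W*1000)
        M=cv2.moments(W*1000-np.float32(ce)); cm=np.array(ce)+[M['m10']/M['m00'],M['m01']/M['m00']]
        res.append(dict(px=c[i].round(1),ctr=cm.round(1),rect=np.round(sz,1),ang=round(an%90,1),area=round(cv2.contourArea(W*1000)),rgb=np.median(p[l==i],axis=0)))
    return res
E
python3 - <<'E'
from h import *
pt=np.load("pics/top0.npy");ps=np.load("pics/scene0.npy");dt=np.load("pics/top0d.npy")
for n,p in(("top",pt),("scene",ps)):
    for z in (.012,):
        for r in pieces(n,p,z): print(n,r)
c=lambda x,y:(215+x/8-.44,145+y/8-.44)
print("corners",p2w("top",[c(147,85),c(580,127),c(545,525),c(100,480)],.025).round(4))
print("pinbases/knob/pivot", p2w("top",[c(163,546),c(311,540)],.087).round(4),dt[213,235],dt[212,253])
print("pins tips", p2w("top",[c(150,252),c(525,290)],.078).round(4))
e=lambda x,y:(110+x/8-.44,195+y/8-.44)
print("plate corners",p2w("top",[e(112,143),e(560,127),e(560,527),e(104,541)],.012).round(4))
print("holes",p2w("top",[e(156,338),e(514,325)],.012).round(4), "rib",p2w("top",[e(205,302),e(428,298)],.052).round(4))
print("tray",p2w("top",[[351,226],[401,224],[404,263],[353,265]],.022).round(3))
print("spool,jar,slick,glue",p2w("top",[[193,150],[306,258],[336,125],[160,125]],.04).round(3))
E
```

```text
top {'px': array([249.4,  71.5]), 'ctr': array([920.4,  31.4]), 'rect': array([104.7,  44.6]), 'ang': 87.7, 'area': 2889, 'rgb': array([244., 217., 150.])}
top {'px': array([287. ,  73.2]), 'ctr': array([910.1, -77.1]), 'rect': array([58.8, 47.6]), 'ang': 87.7, 'area': 1949, 'rgb': array([245., 219., 151.])}
top {'px': array([222.8,  85.3]), 'ctr': array([894.4,  80.7]), 'rect': array([170.4,  66.2]), 'ang': 88.1, 'area': 10595, 'rgb': array([245., 218., 151.])}
top {'px': array([279.8,  81.5]), 'ctr': array([886.5, -60.7]), 'rect': array([93.2, 52.5]), 'ang': 87.7, 'area': 3939, 'rgb': array([244. , 216.5, 151. ])}
top {'px': array([446.9, 102.1]), 'ctr': array([ 801.5, -542.8]), 'rect': array([ 45.6, 144.5]), 'ang': 0.4, 'area': 2019, 'rgb': array([246., 217., 105.])}
top {'px': array([437.4, 109.9]), 'ctr': array([ 778.3, -511.9]), 'rect': array([135.3,  42.2]), 'ang': 77.0, 'area': 1436, 'rgb': array([246., 218., 106.])}
top {'px': array([429.4, 116.7]), 'ctr': array([ 759.3, -488.1]), 'rect': array([128.1,  40.1]), 'ang': 76.4, 'area': 1283, 'rgb': array([247., 219., 107.])}
top
[... 2204 characters left out ...]
[ 0.661   0.0839  0.025 ]
 [ 0.64   -0.0695  0.025 ]
 [ 0.4985 -0.0511  0.025 ]
 [ 0.5194  0.1032  0.025 ]]
pinbases/knob/pivot [[0.4877 0.0776 0.087 ]
 [0.4881 0.0288 0.087 ]] 1.1508105 1.1748941
pins tips [[ 0.5888  0.0805  0.078 ]
 [ 0.5713 -0.0454  0.078 ]]
plate corners [[0.5087 0.3978 0.012 ]
 [0.5091 0.2389 0.012 ]
 [0.3701 0.2384 0.012 ]
 [0.3701 0.3968 0.012 ]]
holes [[0.4395 0.3804 0.012 ]
 [0.44   0.2548 0.012 ]] rib [[0.448  0.3516 0.052 ]
 [0.4469 0.2757 0.052 ]]
tray [[ 0.449 -0.237  0.022]
 [ 0.45  -0.374  0.022]
 [ 0.344 -0.372  0.022]
 [ 0.343 -0.235  0.022]]
spool,jar,slick,glue [[ 0.676  0.196  0.04 ]
 [ 0.366 -0.107  0.04 ]
 [ 0.735 -0.212  0.04 ]
 [ 0.754  0.29   0.04 ]]
```

```bash
cat >> h.py <<'E'
def mould_fit(p,n,edges,c=(.5800,.0170),yaw=np.deg2rad(-7.8)):
    g=cv2.cvtColor(p,cv2.COLOR_RGB2HSV)[...,1].astype(np.float32) if n=="top" else p[...,2].astype(np.float32)
    R=lambda a:np.array([[np.cos(a),-np.sin(a)],[np.sin(a),np.cos(a)]])
    rows=[];rhs=[]
    for (a,b,nm) in edges:
        pts,nn=line_edges(g,R(yaw)@a+c,R(yaw)@b+c,.025,n)
        nm=R(yaw)@np.array(nm,float); d=(pts[:,:2]-c)
        L=np.dot(np.array(a),R(yaw).T@nm)
        r=d@nm-L; tdir=np.array([-nm[1],nm[0]]); t=d@tdir
        fit=np.polyfit(t,r,1); print(n,"edge n",nm.round(2),"offset mm",(r.mean()*1e3).round(2),"sd",(r.std()*1e3).round(2),"slope deg",np.rad2deg(fit[0]).round(2),len(pts))
E
python3 - <<'E'
from h import *
pt=np.load("pics/top0.npy");ps=np.load("pics/scene0.npy")
a=.071;b=.078
E=[((a,-.05),(a,.05),(1,0)),((-.045,b),(.045,b),(0,1)),((-.045,-b),(.045,-b),(0,-1))]
mould_fit(pt,"top",E); mould_fit(ps,"scene",E)
E
```

```text
top edge n [ 0.99 -0.14] offset mm 1.1 sd 0.32 slope deg 0.22 40
top edge n [0.14 0.99] offset mm 0.93 sd 0.28 slope deg 0.34 40
top edge n [-0.14 -0.99] offset mm 0.85 sd 0.25 slope deg 0.3 40
scene edge n [ 0.99 -0.14] offset mm 2.32 sd 0.89 slope deg 0.33 40
scene edge n [0.14 0.99] offset mm 2.65 sd 0.93 slope deg 1.84 32
scene edge n [-0.14 -0.99] offset mm -0.23 sd 0.66 slope deg 0.48 40
```

>>> {"op": "move_arm", "data": {"increments": "1 26 40 0 0 0 0.1; 1 26 40 0 0 0 0.1; 1 26 40 0 0 0 0.1; 1 26 40 0 0 0 0.1; 1 26 40 0 0 0 0.1; 1 26 40 0 0 0 0.1; 1 26 40 0 0 0 0.1; 1 26 40 0 0 0 0.1", "newtons": 40}}

```text
t: 1.1
eef_pos: [0.4013, -0.3254, 0.2311]
tool_rot: [-0.0, 0.854, 0.52, -0.0]
contact_force: [0.2, 0.2, -0.1]
gripper_width: 1.003
```

>>> {"op": "move_arm", "data": {"increments": "1 26 40 -10 0 0 0.05; 1 26 40 -20 0 0 0.05; 1 26 40 -20 0 0 0.05; 1 26 40 -20 0 0 0.05; 1 26 40 -20 0 0 0.05; 1 26 40 -20 0 0 0.05; 1 26 40 -10 0 0 0.046; 0.6 26.7 33 0 0 0 0"}}

```text
t: 2.1
eef_pos: [0.6092, -0.0121, 0.1098]
tool_rot: [-0.001, 0.753, 0.658, -0.001]
contact_force: [0.8, -0.2, -0.1]
gripper_width: 0.813
```

```bash
python3 - <<'E'
from h import *
o=bot.get_obs(); print(o['eef_pos'],o['tool_rot'],o['q'].round(2))
r=grab("a")
crop(r["scene"][0],190,110,310,240,5,"pics/a1.png")
crop(r["top"][0],215,125,315,225,6,"pics/a2.png")
E
```

```text
[ 0.60920963 -0.01209076  0.10976681] [-0.00104938  0.75269182  0.65837149 -0.00095063] [ 0.24  0.55 -0.43  1.8   0.29  0.87 -0.46]
```

View pics/a1.png

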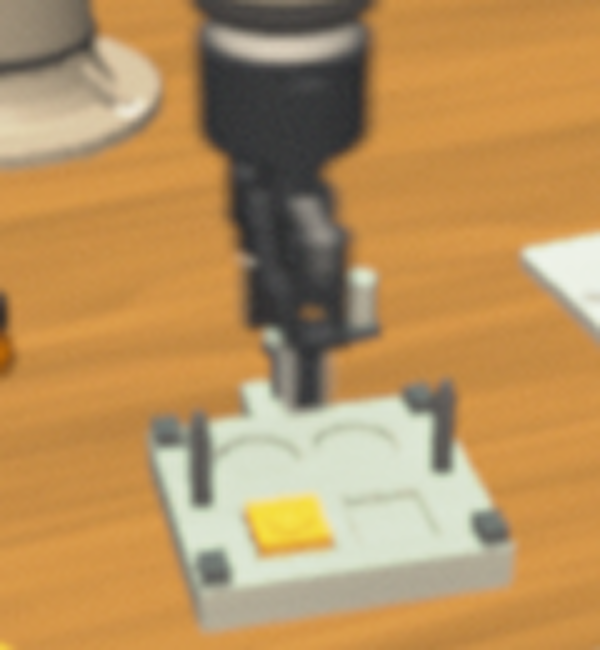

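View pics/a2.png

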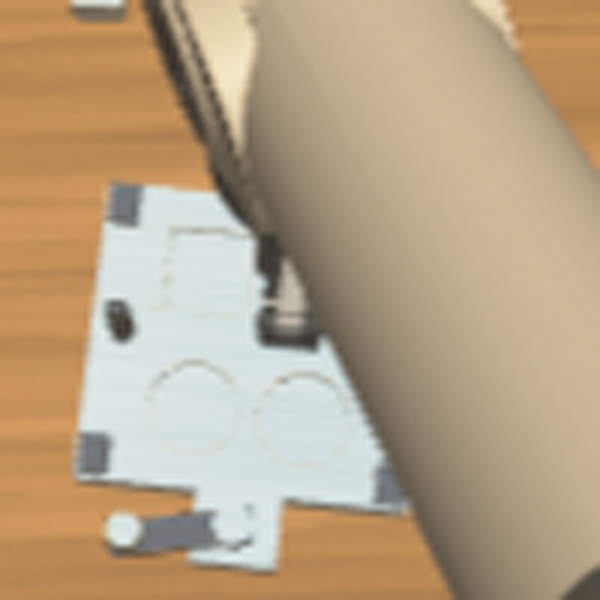

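>>> {"op": "move_arm", "data": {"increments": "0.6 0.9 -0.3 -25 0 0 0; 0.6 0 0 -25 0 0 0; 0.6 0 0 -20 0 0 0; 0.6 0 0 -13.5 0 0 0; 0.6 0 0 0 0 0 0; 0.3 0 0 0 0 0 0; 0.3 0 0 0 0 0 0; 0.3 0 0 0 0 0 0", "newtons": 40}}

```text
t: 3.2
eef_pos: [0.6107, -0.0141, 0.0287]
tool_rot: [0.0, 0.753, 0.658, 0.0]
contact_force: [-2.4, 0.7, 5.9]
gripper_width: 0.395
```

```bash
python3 - <<'E'
from h import *
r=grab("b");o=bot.get_obs(); print(o['eef_pos'],o['contact_force'],o['gripper_width'],o['torque'])
crop(r["scene"][0],190,130,310,240,6,"pics/b1.png")
E
```

```text
[ 0.6107102  -0.01404986  0.02872261] [-2.99972721  0.03369115  5.74058252] 0.4013484929446779 [ 0.10198902  0.72819044 -0.01792528]
```

View pics/b1.png

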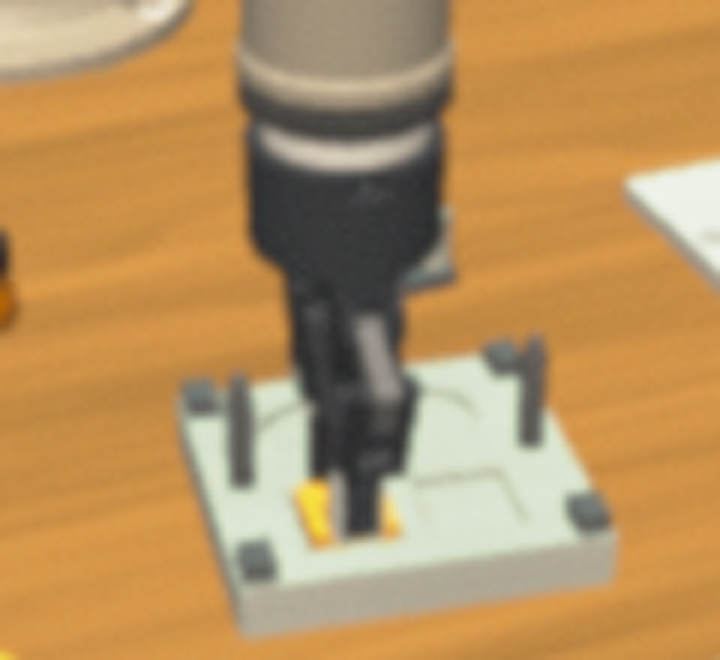

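>>> {"op": "move_arm", "data": {"increments": "0.3 0 0 1 0 0 0; 0.3 0 0 4 0 0 0; 0.3 0 0 10 0 0 0; 0.3 0 0 20 0 0 0; 0.3 0 0 25 0 0 0; 0.3 0 0 25 0 0 0; 0.3 0 0 10 0 0 0; 0.3 0 0 0 0 0 0", "newtons": 60}}

```text
t: 4.3
eef_pos: [0.611, -0.0142, 0.1239]
tool_rot: [0.001, 0.753, 0.658, 0.001]
contact_force: [-0.1, -0.4, -1.0]
gripper_width: 0.386
```

```bash
python3 - <<'E'
from h import *
r=grab("c");o=bot.get_obs(); print(o['eef_pos'],o['contact_force'],o['gripper_width'],o['torque'])
crop(r["scene"][0],190,110,310,220,6,"pics/cc1.png")
E
```

```text
[ 0.6099167  -0.01433076  0.12219859] [ 0.10276893 -0.36679609 -1.26217234] 0.38608062201017 [-0.03587732  0.0174825  -0.06440275]
```

View pics/cc1.png

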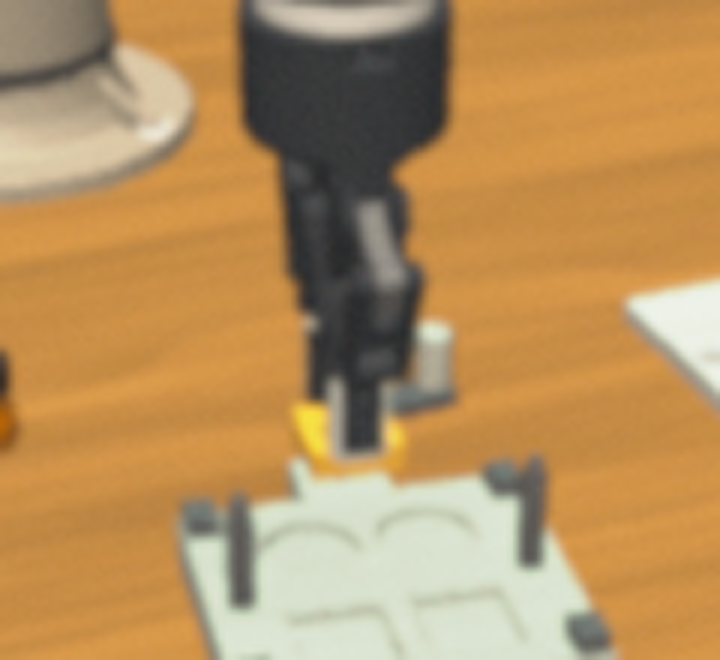

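>>> {"op": "move_arm", "data": {"increments": "0.3 -27 -36 0 0 0 0; 0.3 -27 -36 0 0 0 0; 0.3 -27 -36 0 0 0 0; 0.3 -27 -36 0 0 0 0; 0.3 -27 -36 0 0 0 0; 0.3 -27 -36 -10 0 0 0; 0.3 -27 -36 -20 0 0 0; 0.3 -24 -38 -20 0 0 0"}}

```text
t: 5.4
eef_pos: [0.396, -0.3049, 0.0716]
tool_rot: [-0.001, 0.753, 0.658, -0.0]
contact_force: [-0.2, 0.1, -1.6]
gripper_width: 0.383
```

>>> {"op": "move_arm", "data": {"increments": "0.3 0 0 -20 0 0 0; 0.3 0 0 -20 0 0 0; 0.3 0 0 -12 0 0 0; 0.3 0 0 -5 0 0 0; 0.3 0 0 0 0 0 0; 0.5 0 0 0 0 0 0; 0.55 0 0 0 0 0 0; 0.55 0 0 0 0 0 0"}}

```text
t: 6.4
eef_pos: [0.3978, -0.3044, 0.0162]
tool_rot: [0.0, 0.753, 0.658, 0.0]
contact_force: [-0.8, 0.5, -0.4]
gripper_width: 0.551
```

>>> {"op": "move_arm", "data": {"increments": "0.65 0 0 10 0 0 0; 0.65 0 0 30 0 0 0.04; 0.65 0 0 40 0 0 0.05; 0.65 20 20 30 0 0 0.07; 0.65 25 25 10 0 0 0.07; 0.65 25 25 0 0 0 0.07; 0.65 25 25 0 0 0 0.07; 0.65 16.6 18.3 0 0 0 0.06"}}

```text
t: 7.4
eef_pos: [0.5102, -0.1895, 0.1366]
tool_rot: [0.0, 0.594, 0.804, 0.0]
contact_force: [1.0, 0.4, -0.5]
gripper_width: 0.651
```

```bash
python3 - <<'E'
from h import *
r=grab("d");o=bot.get_obs(); print(o['eef_pos'],o['tool_rot'])
for n in("top","scene"):
    for q in pieces(n,r[n][0],.012):
        if 450<q['ctr'][0]<680 and q['ctr'][1]<-100 or -400<q['ctr'][1]<-200: print(n,q)
E
```

```text
[ 0.51093855 -0.18817801  0.13640161] [3.38182537e-04 5.93367105e-01 8.04931295e-01 9.87319861e-04]
top {'px': array([324.9, 159.7]), 'ctr': array([ 641.9, -178.7]), 'rect': array([38.5, 39.2]), 'ang': 43.0, 'area': 1205, 'rgb': array([248., 222., 120.])}
top {'px': array([332.1, 205.7]), 'ctr': array([ 508.4, -190.7]), 'rect': array([37.1, 36.7]), 'ang': 16.9, 'area': 1195, 'rgb': array([248., 222., 120.])}
scene {'px': array([116.5, 198.8]), 'ctr': array([ 399.6, -302.9]), 'rect': array([38.7, 54.1]), 'ang': 82.7, 'area': 1904, 'rgb': array([242., 210.,  63.])}
scene {'px': array([167.1, 213.2]), 'ctr': array([ 510. , -190.5]), 'rect': array([38.8, 38.5]), 'ang': 17.3, 'area': 1366, 'rgb': array([244., 220.,  66.])}
scene {'px': array([184.8, 244. ]), 'ctr': array([ 642.8, -177.7]), 'rect': array([40.4, 40.8]), 'ang': 23.8, 'area': 1300, 'rgb': array([245., 222.,  67.])}
scene {'px': array([126.3, 251.2]), 'ctr': array([ 618.4, -304.1]), 'rect': array([38.3, 37.1]), 'ang': 1.3, 'area': 1342, 'rgb': array([244., 220.,  66.])}
```

View pics/scene_d.png

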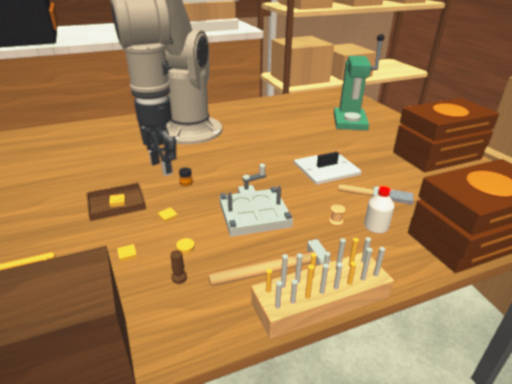

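```bash
python3 - <<'E'
from h import *
for i in range(5):
    o=bot.get_obs(); print((o['eef_pos']*1e3).round(1),o['tool_rot'].round(4),o['joint_vel'].round(3)); vision.read_camera("scene")
E
```

```text
[ 510.9 -188.2  136.4] [3.000e-04 5.934e-01 8.049e-01 1.000e-03] [ 0.033 -0.007  0.05   0.028  0.001  0.005 -0.009]
[ 509.5 -190.   136. ] [-0.000e+00  5.948e-01  8.039e-01  1.000e-04] [ 0.028 -0.005  0.037  0.019  0.004  0.002 -0.006]
[ 508.6 -191.2  135.8] [-3.000e-04  5.957e-01  8.032e-01 -4.000e-04] [ 0.018 -0.004  0.021  0.012 -0.     0.001 -0.002]
[ 508.1 -192.   135.6] [-3.000e-04  5.962e-01  8.028e-01 -6.000e-04] [ 0.009 -0.002  0.01   0.003  0.001 -0.002 -0.   ]
[ 508.  -192.2  135.6] [-3.000e-04  5.964e-01  8.027e-01 -6.000e-04] [ 0.004  0.     0.     0.     0.001  0.    -0.001]
```

>>> {"op": "move_arm", "data": {"increments": "0.6 1.4 1.3 -30 0 0 0; 0.6 0 0 -40 0 0 0; 0.6 0 0 -35 0 0 0; 0.6 0 0 -15 0 0 0; 0.6 0 0 -5.6 0 0 0; 0.6 0 0 0 0 0 0; 0.6 0 0 0 0 0 0; 0.6 0 0 0 0 0 0", "newtons": 40}}

```text
t: 8.75
eef_pos: [0.5111, -0.1898, 0.0111]
tool_rot: [0.001, 0.596, 0.803, 0.0]
contact_force: [0.1, -0.8, 0.7]
gripper_width: 0.598
```

>>> {"op": "move_arm", "data": {"increments": "0.3 0 0 0 0 0 0; 0.3 0 0 0 0 0 0; 0.3 0 0 0 0 0 0; 0.3 0 0 0 0 0 0; 0.3 0 0 0 0 0 0; 0.3 0 0 0 0 0 0; 0.3 0 0 0 0 0 0; 0.3 0 0 0 0 0 0"}}

```text
t: 9.75
eef_pos: [0.5121, -0.1899, 0.0119]
tool_rot: [0.002, 0.595, 0.803, 0.0]
contact_force: [-0.4, -0.0, 11.8]
gripper_width: 0.302
```

>>> {"op": "move_arm", "data": {"increments": "0.6 0 0 10 0 0 0; 0.6 0 0 30 0 0 0; 0.6 0 0 40 0 0 0; 0.6 0 0 20 0 0 0; 0.6 0 0 0 0 0 0; 0.6 0 0 0 0 0 0; 0.6 0 0 0 0 0 0; 0.6 0 0 0 0 0 0"}}

```text
t: 10.75
eef_pos: [0.51, -0.1893, 0.1094]
tool_rot: [-0.001, 0.595, 0.803, -0.0]
contact_force: [0.8, 0.4, 0.7]
gripper_width: 0.598
```

```bash
cat >> h.py <<'E'
def look(tag,box=(440,690,-420,-100)):
    r=grab(tag);o=bot.get_obs(); a=2*np.degrees(np.arctan2(o['tool_rot'][2],o['tool_rot'][1]))-90
    print("t",o['t'],"eef",(o['eef_pos']*1e3).round(1),"jaw",a.round(2),"F",o['contact_force'].round(1),"w",round(o['gripper_width'],3),"vel",np.abs(o['joint_vel']).max().round(3))
    for n in("top","scene"):
        for q in pieces(n,r[n][0],.012):
            if box[0]<q['ctr'][0]<box[1] and box[2]<q['ctr'][1]<box[3]: print(n,q['px'],q['ctr'],q['rect'],q['ang'])
    return r
E
python3 - <<'E'
from h import *
r=look("e");crop(r["scene"][0],100,110,260,260,4,"pics/e1.png")
E
```

```text
t 10.85 eef [ 510.3 -189.4  109.7] jaw 16.91 F [ 0.2 -0.6 -0.1] w 0.6 vel 0.003
top [324.9 159.7] [ 641.9 -178.7] [38.7 39.2] 43.0
top [331.5 206.3] [ 506.8 -189. ] [37.  33.6] 17.0
scene [167.  213.1] [ 509.3 -190.6] [39.5 38. ] 16.5
scene [184.8 244. ] [ 642.8 -177.7] [40.4 40.7] 26.0
scene [126.3 251.2] [ 618.4 -304.1] [38.3 37. ] 1.2
```

View pics/e1.png

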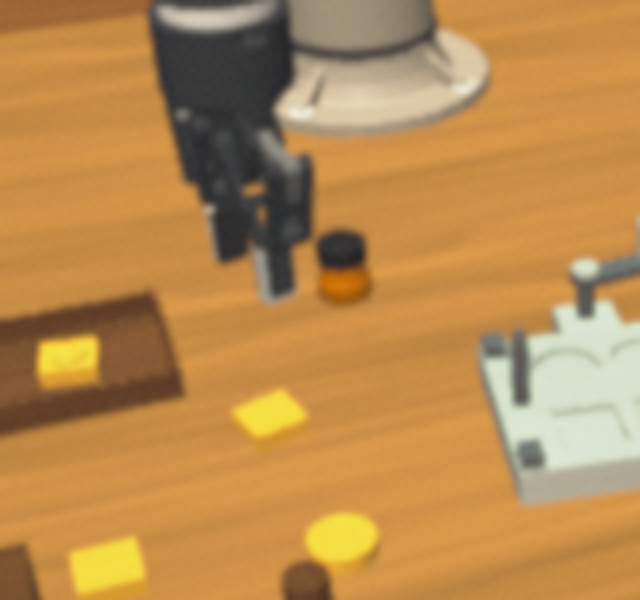

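>>> {"op": "move_arm", "data": {"increments": "0.6 -1.3 -1.5 -35 0 0 0; 0.6 0 0 -35 0 0 0; 0.6 0 0 -20 0 0 0; 0.6 0 0 -10 0 0 0; 0.6 0 0 -4.2 0 0 0; 0.6 0 0 0 0 0 0; 0.3 0 0 0 0 0 0; 0.3 0 0 0 0 0 0"}}

```text
t: 11.85
eef_pos: [0.5098, -0.1913, 0.0071]
tool_rot: [0.001, 0.596, 0.803, 0.0]
contact_force: [-1.0, -0.4, 6.1]
gripper_width: 0.4
```

>>> {"op": "move_arm", "data": {"increments": "0.3 0 0 0 0 0 0; 0.3 0 0 0 0 0 0; 0.3 0 0 0 0 0 0; 0.3 0 0 0 0 0 0; 0.3 0 0 4 0 0 0; 0.3 0 0 20 0 0 0; 0.3 0 0 30 0 0 0; 0.3 0 0 30 0 0 0", "newtons": 60}}

```text
t: 12.85
eef_pos: [0.5093, -0.1909, 0.092]
tool_rot: [0.0, 0.595, 0.803, 0.0]
contact_force: [0.9, -0.6, -1.4]
gripper_width: 0.388
```

>>> {"op": "move_arm", "data": {"increments": "0.3 0 0 30 0 0 -0.04; 0.3 10 20 0 0 0 -0.06; 0.3 18 32 0 0 0 -0.06; 0.3 18 32 0 0 0 -0.06; 0.3 18 32 0 0 0 -0.06; 0.3 18 32 0 0 0 -0.06; 0.3 14 22 0 0 0 -0.05; 0.3 4.8 8.5 0 0 0 -0.036"}}

```text
t: 13.85
eef_pos: [0.6108, -0.0099, 0.1215]
tool_rot: [-0.0, 0.751, 0.66, 0.001]
contact_force: [0.3, -0.0, -0.6]
gripper_width: 0.387
```

>>> {"op": "move_arm", "data": {"increments": "0.3 0 0 -10 0 0 0; 0.3 0 0 -20 0 0 0; 0.3 0 0 -20 0 0 0; 0.3 0 0 -10 0 0 0; 0.3 0 0 -6 0 0 0; 0.3 0 0 0 0 0 0; 0.3 0 0 0 0 0 0; 0.3 0 0 0 0 0 0"}}

```text
t: 14.85
eef_pos: [0.6104, -0.0125, 0.0546]
tool_rot: [0.0, 0.752, 0.659, 0.0]
contact_force: [0.6, 1.2, -1.5]
gripper_width: 0.391
```

```bash
python3 - <<'E'
from h import *
r=look("f",(550,680,-60,100));crop(r["scene"][0],190,130,310,240,6,"pics/f1.png")
E
```

```text
t 14.95 eef [610.3 -12.6  54.4] jaw -7.51 F [-0.4  0.9 -1.2] w 0.392 vel 0.002
```

View pics/f1.png

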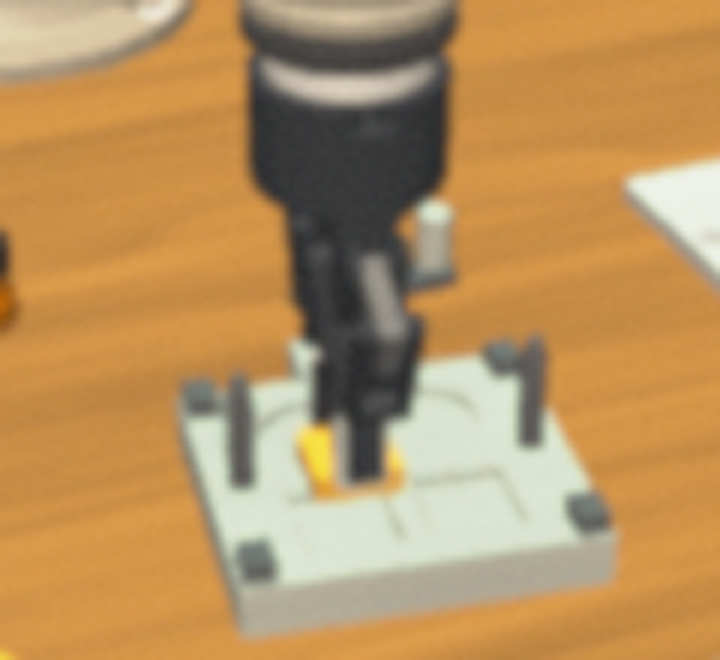

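>>> {"op": "move_arm", "data": {"increments": "0.3 -0.2 0.2 -10 0 0 0; 0.3 0 0 -8 0 0 0; 0.3 0 0 -3 0 0 0; 0.3 0 0 -2 0 0 0; 0.3 0 0 -2 0 0 0; 0.3 0 0 -2 0 0 0; 0.3 0 0 0 0 0 0; 0.3 0 0 0 0 0 0"}}

```text
t: 15.95
eef_pos: [0.61, -0.0123, 0.0273]
tool_rot: [0.0, 0.752, 0.659, 0.0]
contact_force: [-1.8, 0.1, 2.5]
gripper_width: 0.387
```

>>> {"op": "move_arm", "data": {"increments": "0.42 0 0 0 0 0 0; 0.45 0 0 0 0 0 0; 0.5 0 0 0 0 0 0; 0.55 0 0 0 0 0 0; 0.55 0 0 5 0 0 0; 0.55 0 0 30 0 0 0; 0.55 0 0 40 0 0 0; 0.6 0 0 20 0 0 0"}}

```text
t: 16.95
eef_pos: [0.6109, -0.0122, 0.1245]
tool_rot: [0.001, 0.752, 0.659, 0.001]
contact_force: [-0.4, -0.8, -0.3]
gripper_width: 0.597
```

```bash
python3 - <<'E'
from h import *
r=look("g");crop(r["scene"][0],190,130,310,240,6,"pics/g1.png")
E
```

```text
t 17.05 eef [611.4 -12.3 124.4] jaw -7.52 F [-0.  -0.7 -0.2] w 0.597 vel 0.04
top [326.1 158.8] [ 643.9 -182.5] [38.8 28.4] 29.6
top [370.  166.5] [ 617.  -305.6] [35.6 36.2] 0.5
scene [184.8 244. ] [ 642.8 -177.7] [40.4 40.8] 23.8
scene [126.3 251.1] [ 618.4 -304.1] [38.2 37. ] 0.8
```

View pics/g1.png

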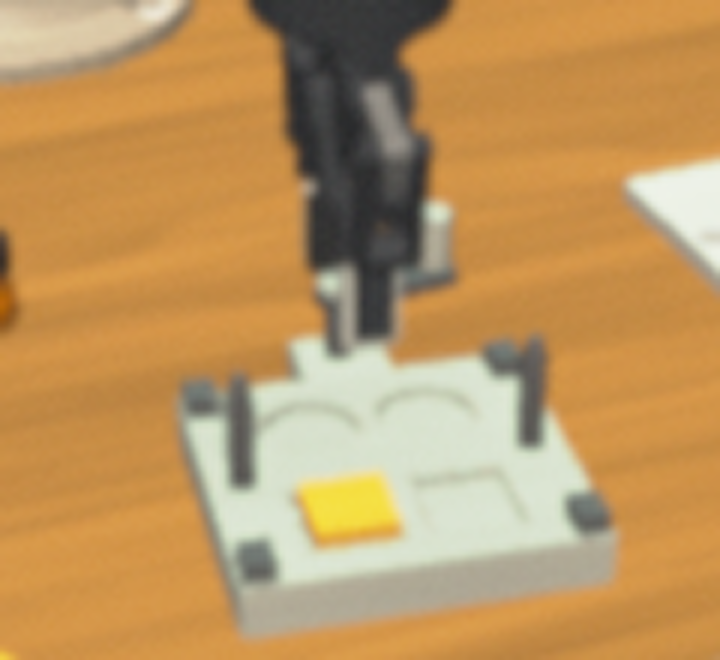

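>>> {"op": "move_arm", "data": {"increments": "0.6 0 -20 0 0 0 0.02; 0.6 1 -40 0 0 0 0.02; 0.6 1 -45 0 0 0 0.02; 0.6 1 -45 0 0 0 0.02; 0.6 1 -45 0 0 0 0.02; 0.6 1 -45 0 0 0 0.02; 0.6 1 -35 0 0 0 0.02; 0.6 0.5 -17 0 0 0 0"}}

```text
t: 18.05
eef_pos: [0.6148, -0.3069, 0.1201]
tool_rot: [-0.001, 0.705, 0.709, -0.001]
contact_force: [0.0, 0.5, -0.5]
gripper_width: 0.599
```

>>> {"op": "move_arm", "data": {"increments": "0.6 0 0 -20 0 0 0; 0.6 0 0 -20 0 0 0; 0.6 0 0 -20 0 0 0; 0.6 0 0 -10 0 0 0; 0.6 0 0 0 0 0 0; 0.6 0 0 0 0 0 0; 0.6 0 0 0 0 0 0; 0.6 0 0 0 0 0 0"}}

```text
t: 19.05
eef_pos: [0.6166, -0.3046, 0.0526]
tool_rot: [0.0, 0.704, 0.71, 0.0]
contact_force: [0.6, 0.2, -0.9]
gripper_width: 0.598
```

```bash
python3 - <<'E'
from h import *
r=look("i")
E
```

```text
t 19.15 eef [ 616.4 -304.6   52.4] jaw 0.51 F [ 0.6  0.2 -0.5] w 0.6 vel 0.003
top [324.9 159.8] [ 641.8 -178.7] [38.7 39.2] 43.0
top [368.6 166. ] [ 618.3 -301.5] [32.7 35.9] 89.2
scene [184.8 244. ] [ 642.8 -177.7] [40.8 40.6] 23.8
scene [126.3 251.2] [ 618.3 -304.1] [38.7 37.1] 1.1
```

>>> {"op": "move_arm", "data": {"increments": "0.6 1.3 -0.3 -20 0 0 0; 0.6 0 0 -15 0 0 0; 0.6 0 0 -8 0 0 0; 0.6 0 0 -4 0 0 0; 0.6 0 0 0 0 0 0; 0.3 0 0 0 0 0 0; 0.3 0 0 0 0 0 0; 0.3 0 0 0 0 0 0", "newtons": 40}}

```text
t: 20.15
eef_pos: [0.6182, -0.3049, 0.0058]
tool_rot: [0.001, 0.704, 0.71, 0.0]
contact_force: [0.5, -0.3, 4.0]
gripper_width: 0.401
```

>>> {"op": "move_arm", "data": {"increments": "0.3 0 0 0 0 0 0; 0.3 0 0 0 0 0 0; 0.3 0 0 0 0 0 0; 0.3 0 0 4 0 0 0; 0.3 0 0 20 0 0 0; 0.3 0 0 30 0 0 0; 0.3 0 0 30 0 0 0; 0.3 0 0 20 0 0 0", "newtons": 60}}

```text
t: 21.15
eef_pos: [0.6182, -0.3049, 0.1116]
tool_rot: [0.001, 0.704, 0.71, 0.0]
contact_force: [0.8, -0.0, -1.2]
gripper_width: 0.393
```

>>> {"op": "move_arm", "data": {"increments": "0.3 0 20 0 0 0 -0.02; 0.3 0 45 0 0 0 -0.02; 0.3 0 52 0 0 0 -0.02; 0.3 0 55 0 0 0 -0.02; 0.3 -0.3 55 0 0 0 -0.02; 0.3 -0.5 52 0 0 0 -0.02; 0.3 -0.5 45 0 0 0 -0.02; 0.3 0 20 0 0 0 0"}}

```text
t: 22.15
eef_pos: [0.6159, 0.0431, 0.1096]
tool_rot: [-0.0, 0.75, 0.661, 0.001]
contact_force: [0.0, 0.2, -0.8]
gripper_width: 0.392
```

>>> {"op": "move_arm", "data": {"increments": "0.3 0 0 -10 0 0 0; 0.3 0 0 -20 0 0 0; 0.3 0 0 -20 0 0 0; 0.3 0 0 -10 0 0 0; 0.3 0 0 0 0 0 0; 0.3 0 0 0 0 0 0; 0.3 0 0 0 0 0 0; 0.3 0 0 0 0 0 0"}}

```text
t: 23.15
eef_pos: [0.6167, 0.0394, 0.0496]
tool_rot: [0.0, 0.752, 0.659, 0.0]
contact_force: [-0.3, -0.5, -0.9]
gripper_width: 0.395
```

```bash
python3 - <<'E'
from h import *
r=look("j");crop(r["scene"][0],190,130,310,240,6,"pics/j1.png")
E
```

```text
t 23.25 eef [616.5  39.4  49.4] jaw -7.5 F [ 0.3 -0.1 -1.7] w 0.394 vel 0.003
top [324.9 159.7] [ 641.8 -178.7] [38.7 39.2] 43.0
scene [184.8 244. ] [ 642.8 -177.7] [40.4 40.9] 25.4
```

View pics/j1.png

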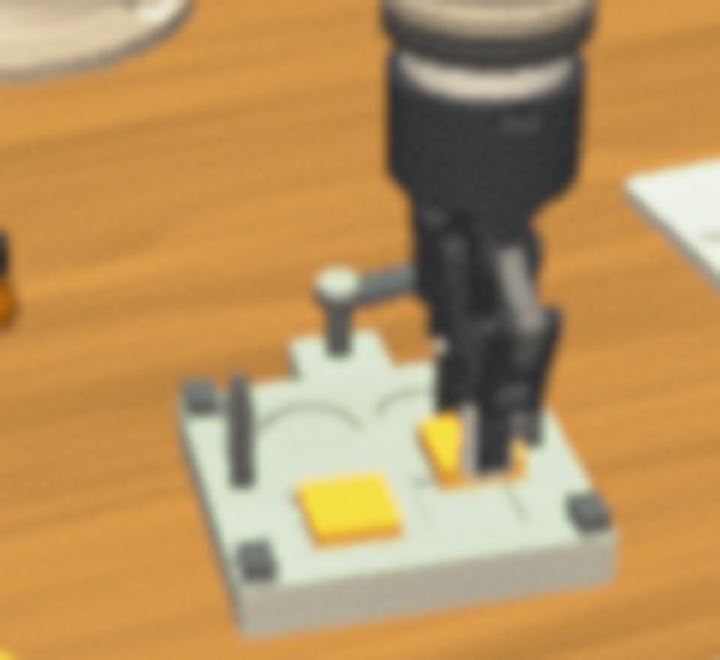

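>>> {"op": "move_arm", "data": {"increments": "0.3 0.4 -0.2 -8 0 0 0; 0.3 0 0 -6 0 0 0; 0.3 0 0 -3 0 0 0; 0.3 0 0 -2 0 0 0; 0.3 0 0 -2 0 0 0; 0.3 0 0 -2 0 0 0; 0.3 0 0 0 0 0 0; 0.3 0 0 0 0 0 0"}}

```text
t: 24.25
eef_pos: [0.6167, 0.0391, 0.0261]
tool_rot: [0.0, 0.752, 0.659, 0.0]
contact_force: [0.1, 0.2, -0.8]
gripper_width: 0.396
```

>>> {"op": "move_arm", "data": {"increments": "0.42 0 0 0 0 0 0; 0.45 0 0 0 0 0 0; 0.5 0 0 0 0 0 0; 0.55 0 0 0 0 0 0; 0.55 0 0 5 0 0 0; 0.55 0 0 30 0 0 0; 0.55 0 0 40 0 0 0; 0.6 0 0 20 0 0 0"}}

```text
t: 25.25
eef_pos: [0.6178, 0.0394, 0.1235]
tool_rot: [0.001, 0.752, 0.659, 0.001]
contact_force: [-0.2, 0.4, -0.6]
gripper_width: 0.597
```

>>> {"op": "move_arm", "data": {"increments": "0.6 3 -25 0 0 0 0; 0.6 3 -30 0 0 0 0; 0.6 4 -30 0 0 0 0; 0.6 4 -32 0 0 0 0; 0.6 4 -32 0 0 0 0; 0.6 4 -32 -10 0 0 0; 0.6 3 -24 -20 0 0 0; 0.6 0.6 -12.3 -20 0 0 0"}}

```text
t: 26.25
eef_pos: [0.6417, -0.1797, 0.0691]
tool_rot: [-0.0, 0.752, 0.659, -0.0]
contact_force: [0.1, 0.8, 0.1]
gripper_width: 0.601
```

```bash
python3 - <<'E'
from h import *
vision.read_camera("top");vision.read_camera("top");vision.read_camera("top")
r=look("k");crop(r["scene"][0],190,130,310,240,6,"pics/k1.png")
E
```

```text
t 26.5 eef [ 642.6 -176.2   71. ] jaw -7.39 F [-0.1  1.   0.5] w 0.595 vel 0.015
top [321.  159.4] [ 643.1 -167.5] [17.1 37.2] 86.7
scene [184.8 244. ] [ 642.8 -177.7] [40.5 40.9] 27.2
```

View pics/k1.png

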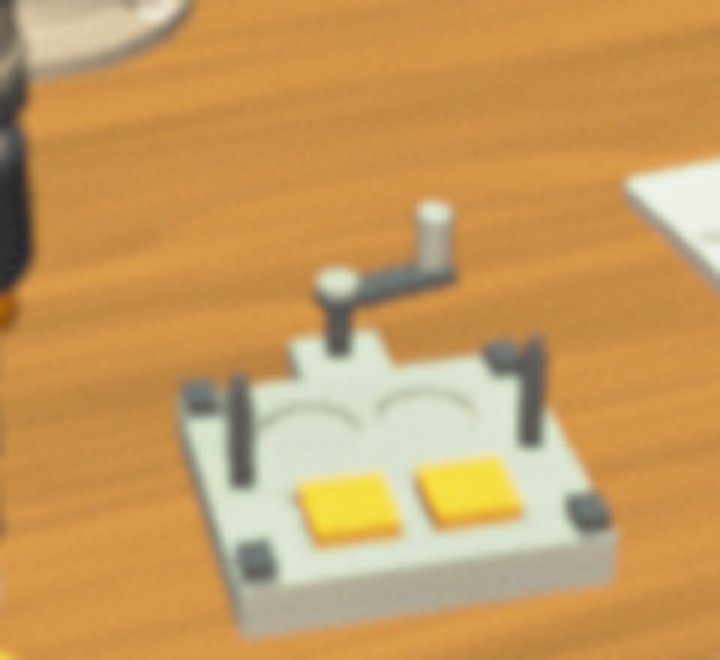

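>>> {"op": "move_arm", "data": {"increments": "0.6 0 0 -15 0 0 0; 0.6 0 0 -15 0 0 0; 0.6 0 0 -10 0 0 0; 0.6 0 0 0 0 0 0; 0.6 0 0 0 0 0 0; 0.6 0 0 0 0 0 0; 0.6 0 0 0 0 0 0; 0.6 0 0 0 0 0 0", "newtons": 40}}

```text
t: 27.5
eef_pos: [0.6424, -0.1783, 0.0313]
tool_rot: [0.0, 0.752, 0.659, 0.0]
contact_force: [0.6, -0.3, 0.6]
gripper_width: 0.6
```

>>> {"op": "move_arm", "data": {"increments": "0.6 0 0 -12 0 0 0; 0.6 0 0 -8 0 0 0; 0.6 0 0 -5.5 0 0 0; 0.6 0 0 0 0 0 0; 0.6 0 0 0 0 0 0; 0.3 0 0 0 0 0 0; 0.3 0 0 0 0 0 0; 0.3 0 0 0 0 0 0"}}

```text
t: 28.5
eef_pos: [0.6427, -0.1782, 0.0062]
tool_rot: [0.0, 0.752, 0.659, 0.0]
contact_force: [-2.0, 0.7, 5.3]
gripper_width: 0.435
```

>>> {"op": "move_arm", "data": {"increments": "0.3 0 0 0 0 0 0; 0.3 0 0 0 0 0 0; 0.3 0 0 0 0 0 0; 0.3 0 0 4 0 0 0; 0.3 0 0 20 0 0 0; 0.3 0 0 30 0 0 0; 0.3 0 0 30 0 0 0; 0.3 0 0 20 0 0 0", "newtons": 60}}

```text
t: 29.5
eef_pos: [0.643, -0.1782, 0.1121]
tool_rot: [0.001, 0.752, 0.659, 0.001]
contact_force: [-0.8, 0.1, -1.5]
gripper_width: 0.427
```

>>> {"op": "move_arm", "data": {"increments": "0.3 -5 9 8 0 0 0; 0.3 -15 27 0 0 0 0; 0.3 -18 32 0 0 0 0; 0.3 -18 32 0 0 0 0; 0.3 -18 32 0 0 0 0; 0.3 -14 24 0 0 0 0; 0.3 -8 14 0 0 0 0; 0.3 -2.2 4.4 0 0 0 0"}}

```text
t: 30.5
eef_pos: [0.5434, -0.003, 0.1173]
tool_rot: [-0.0, 0.751, 0.66, -0.0]
contact_force: [0.4, -0.9, -1.1]
gripper_width: 0.421
```

>>> {"op": "move_arm", "data": {"increments": "0.3 0 0 -18 0 0 0; 0.3 0 0 -20 0 0 0; 0.3 0 0 -20 0 0 0; 0.3 0 0 -10 0 0 0; 0.3 0 0 0 0 0 0; 0.3 0 0 0 0 0 0; 0.3 0 0 0 0 0 0; 0.3 0 0 0 0 0 0"}}

```text
t: 31.5
eef_pos: [0.5445, -0.0038, 0.05]
tool_rot: [0.0, 0.752, 0.659, 0.0]
contact_force: [1.1, -0.6, -0.6]
gripper_width: 0.424
```

```bash
python3 - <<'E'
from h import *
r=look("l");crop(r["scene"][0],190,130,310,240,6,"pics/l1.png")
E
```

```text
t 31.6 eef [544.3  -3.8  49.9] jaw -7.5 F [-0.3  1.  -1.8] w 0.425 vel 0.004
```

View pics/l1.png

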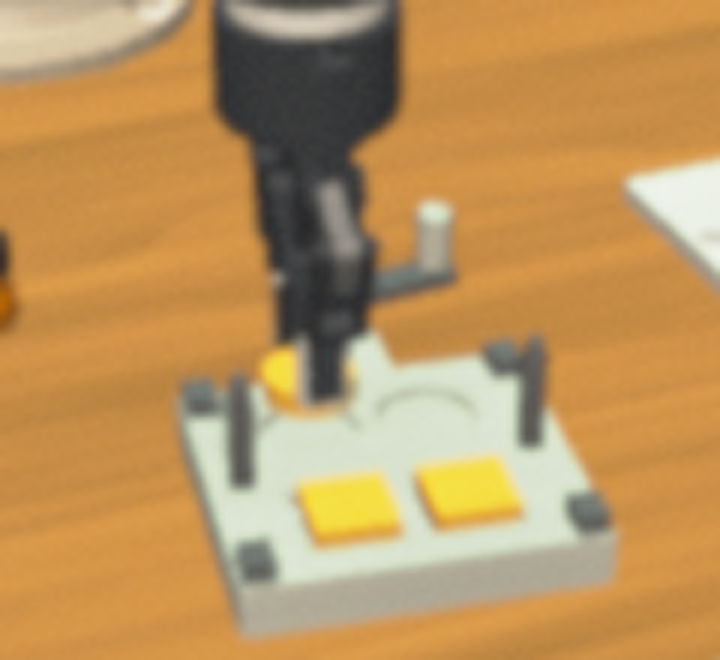

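>>> {"op": "move_arm", "data": {"increments": "0.3 0.3 0 -8 0 0 0; 0.3 0 0 -6 0 0 0; 0.3 0 0 -3 0 0 0; 0.3 0 0 -2 0 0 0; 0.3 0 0 -2 0 0 0; 0.3 0 0 -2 0 0 0; 0.3 0 0 0 0 0 0; 0.3 0 0 0 0 0 0"}}

```text
t: 32.6
eef_pos: [0.5444, -0.0038, 0.0265]
tool_rot: [0.0, 0.752, 0.659, 0.0]
contact_force: [-0.1, 0.3, -0.3]
gripper_width: 0.427
```

>>> {"op": "move_arm", "data": {"increments": "0.45 0 0 0 0 0 0; 0.5 0 0 0 0 0 0; 0.55 0 0 0 0 0 0; 0.55 0 0 0 0 0 0; 0.55 0 0 5 0 0 0; 0.55 0 0 30 0 0 0; 0.55 0 0 45 0 0 0; 0.6 0 0 45 0 0 0"}}

```text
t: 33.6
eef_pos: [0.5441, -0.0037, 0.153]
tool_rot: [-0.0, 0.752, 0.659, -0.0]
contact_force: [0.9, -0.6, 0.3]
gripper_width: 0.601
```

>>> {"op": "move_arm", "data": {"increments": "0.6 -5 15 5 0 0 0.02; 0.6 -12 38 0 0 0 0.02; 0.6 -15 47 0 0 0 0.02; 0.6 -18 54 0 0 0 0.02; 0.6 -18 54 0 0 0 0.02; 0.6 -17 51 0 0 0 0.02; 0.6 -14 43 0 0 0 0.015; 0.6 -6 19 0 0 0 0"}}

```text
t: 34.6
eef_pos: [0.4369, 0.3205, 0.1561]
tool_rot: [-0.001, 0.704, 0.71, -0.0]
contact_force: [-0.1, -0.4, 0.5]
gripper_width: 0.603
```

>>> {"op": "move_arm", "data": {"increments": "0.6 0 0 -25 0 0 0; 0.6 0 0 -30 0 0 0; 0.6 0 0 -20 0 0 0; 0.6 0 0 0 0 0 0; 0.6 0 0 0 0 0 0; 0.6 0 0 0 0 0 0; 0.6 0 0 0 0 0 0; 0.6 0 0 0 0 0 0"}}

```text
t: 35.6
eef_pos: [0.4396, 0.3173, 0.0819]
tool_rot: [0.0, 0.706, 0.708, 0.0]
contact_force: [0.3, -0.2, 0.6]
gripper_width: 0.603
```

```bash
python3 - <<'E'
from h import *
r=look("m");crop(r["scene"][0],190,100,370,240,4,"pics/m1.png");crop(r["top"][0],110,145,310,275,4,"pics/m2.png")
E
```

```text
t 35.7 eef [439.5 317.2  81.7] jaw 0.22 F [ 0.4  0.5 -0.6] w 0.599 vel 0.003h.py:45: RuntimeWarning: divide by zero encountered in divide
  al=cv2.resize((g-lo)/(hi-lo),None,fx=8,fy=8,interpolation=cv2.INTER_CUBIC)
h.py:45: RuntimeWarning: invalid value encountered in divide
  al=cv2.resize((g-lo)/(hi-lo),None,fx=8,fy=8,interpolation=cv2.INTER_CUBIC)
```

View pics/m1.png

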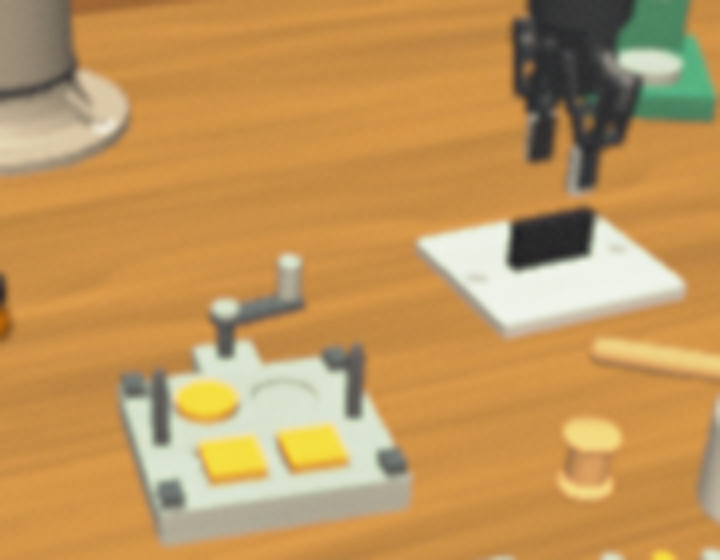

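View pics/m2.png

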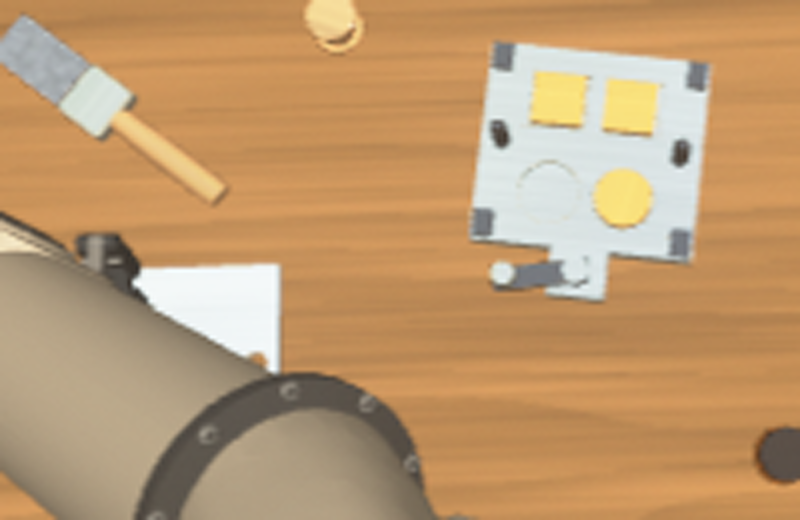

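```bash
python3 - <<'E'
from h import *
for n,p in(("top",np.load("pics/top0.npy")),("scene",np.load("pics/scene_l.npy"))):
    g=p[...,2].astype(np.float32)
    c=np.array([.4398,.3185])
    for nm,a,b in(("+x",(.069,-.06),(.069,.06)),("-x",(-.069,-.06),(-.069,.06)),("+y",(-.055,.078),(.055,.078)),("-y",(-.055,-.078),(.055,-.078))):
        for z in(.012,0):
            pts,nn=line_edges(g,c+a,c+b,z,n); i=0 if 'x' in nm else 1; j=1-i
            d=pts[:,i]-c[i]-a[i]; f=np.polyfit(pts[:,j],d,1); print(n,nm,z,(d.mean()*1e3).round(2),(d.std()*1e3).round(2),"slope",np.degrees(f[0]).round(2))
E
```

```text
top +x 0.012 0.04 0.3 slope -0.15
top +x 0 1.68 0.32 slope -0.18
top -x 0.012 -0.43 0.36 slope -0.15
top -x 0 -0.16 0.37 slope -0.14
top +y 0.012 0.47 0.31 slope -0.04
top +y 0 4.08 0.18 slope -0.02
top -y 0.012 -1.25 0.16 slope -0.08
top -y 0 1.1 0.14 slope -0.03
scene +x 0.012 3.06 0.92 slope -0.16
scene +x 0 2.28 1.34 slope -0.51
scene -x 0.012 -0.63 1.97 slope 0.35
scene -x 0 -3.1 1.71 slope -0.05
scene +y 0.012 2.52 1.13 slope 0.32
scene +y 0 0.23 2.58 slope 0.41
scene -y 0.012 -1.17 0.84 slope 0.54
scene -y 0 0.39 1.69 slope -1.29
```

>>> {"op": "move_arm", "data": {"increments": "0.5 0.7 1.8 -15 0 0 0; 0.5 0 0 -20 0 0 0; 0.5 0 0 -15 0 0 0; 0.5 0 0 -10 0 0 0; 0.5 0 0 -2.7 0 0 0; 0.5 0 0 0 0 0 0; 0.1 0 0 0 0 0 0; 0.1 0 0 0 0 0 0", "newtons": 60}}

```text
t: 36.7
eef_pos: [0.4402, 0.3194, 0.0195]
tool_rot: [0.0, 0.706, 0.709, 0.0]
contact_force: [-1.0, -0.3, 4.4]
gripper_width: 0.181
```

>>> {"op": "move_arm", "data": {"increments": "0.1 0 0 0 0 0 0; 0.1 0 0 0 0 0 0; 0.1 0 0 0 0 0 0; 0.1 0 0 0 0 0 0; 0.1 0 0 0 0 0 0; 0.1 0 0 0 0 0 0; 0.1 0 0 2 0 0 0; 0.1 0 0 3 0 0 0", "newtons": 110}}

```text
t: 37.7
eef_pos: [0.4397, 0.3183, 0.0233]
tool_rot: [0.0, 0.706, 0.708, -0.001]
contact_force: [0.1, 0.6, -4.6]
gripper_width: 0.168
```

>>> {"op": "move_arm", "data": {"increments": "0.1 0 0 6 0 0 0; 0.1 0 0 12 0 0 0; 0.1 0 0 18 0 0 0; 0.1 0 0 20 0 0 0; 0.1 0 0 20 0 0 0; 0.1 0 0 18 0 0 0; 0.1 0 0 8 0 0 0; 0.1 0 0 0 0 0 0"}}

```text
t: 38.7
eef_pos: [0.4403, 0.3191, 0.1263]
tool_rot: [0.0, 0.706, 0.708, 0.0]
contact_force: [0.1, -0.2, -4.7]
gripper_width: 0.172
```

```bash
python3 - <<'E'
from h import *
r=look("n",(0,1,0,1));crop(r["scene"][0],190,80,370,240,4,"pics/n1.png")
E
```

```text
t 38.8 eef [439.8 318.6 125.2] jaw 0.22 F [-0.6  0.3 -5.3] w 0.169 vel 0.009h.py:45: RuntimeWarning: divide by zero encountered in divide
  al=cv2.resize((g-lo)/(hi-lo),None,fx=8,fy=8,interpolation=cv2.INTER_CUBIC)
h.py:45: RuntimeWarning: invalid value encountered in divide
  al=cv2.resize((g-lo)/(hi-lo),None,fx=8,fy=8,interpolation=cv2.INTER_CUBIC)
```

View pics/n1.png

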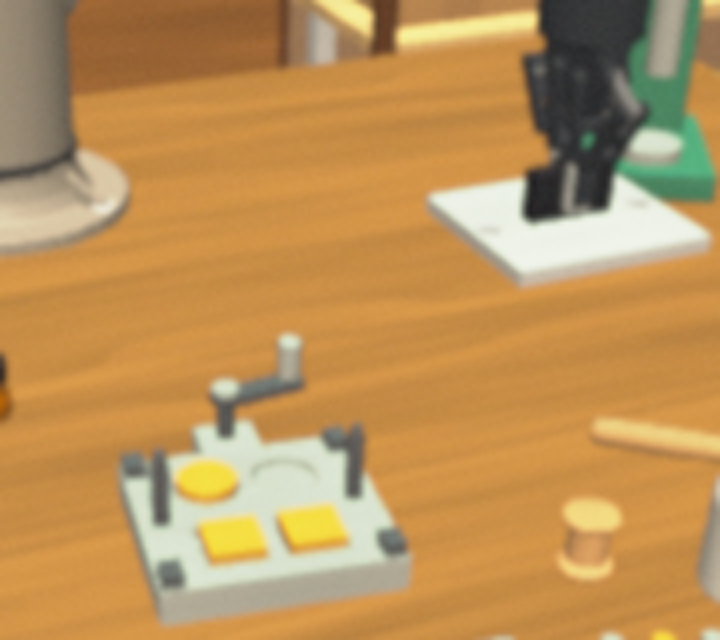

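>>> {"op": "move_arm", "data": {"increments": "0.1 4 -8 0 0 0 0; 0.1 10 -22 0 0 0 -0.02; 0.1 16 -34 0 0 0 -0.02; 0.1 20 -42 0 0 0 -0.02; 0.1 21 -44 0 0 0 -0.02; 0.1 21 -44 0 0 0 -0.02; 0.1 19 -42 0 0 0 -0.02; 0.1 14 -32 0 0 0 -0.015"}}

```text
t: 39.8
eef_pos: [0.5654, 0.0476, 0.125]
tool_rot: [-0.0, 0.753, 0.658, -0.001]
contact_force: [0.2, 0.9, -4.9]
gripper_width: 0.173
```

>>> {"op": "move_arm", "data": {"increments": "0.1 10 -20 0 0 0 0; 0.1 6 -12.6 0 0 0 0; 0.1 0 0 0 0 0 0; 0.1 0 0 0 0 0 0; 0.1 0 0 0 0 0 0; 0.1 0 0 0 0 0 0; 0.1 0 0 0 0 0 0; 0.1 0 0 0 0 0 0"}}

```text
t: 40.8
eef_pos: [0.5811, 0.0185, 0.1258]
tool_rot: [0.0, 0.752, 0.659, -0.0]
contact_force: [0.4, 0.3, -5.7]
gripper_width: 0.172
```

```bash
python3 - <<'E'
from h import *
r=look("o",(0,1,0,1));crop(r["scene"][0],190,110,310,240,5,"pics/o1.png");crop(r["top"][0],210,125,320,235,5,"pics/o2.png")
E
```

```text
t 40.9 eef [581.1  18.4 125.8] jaw -7.51 F [ 0.9 -0.5 -4.4] w 0.167 vel 0.001
```

View pics/o1.png

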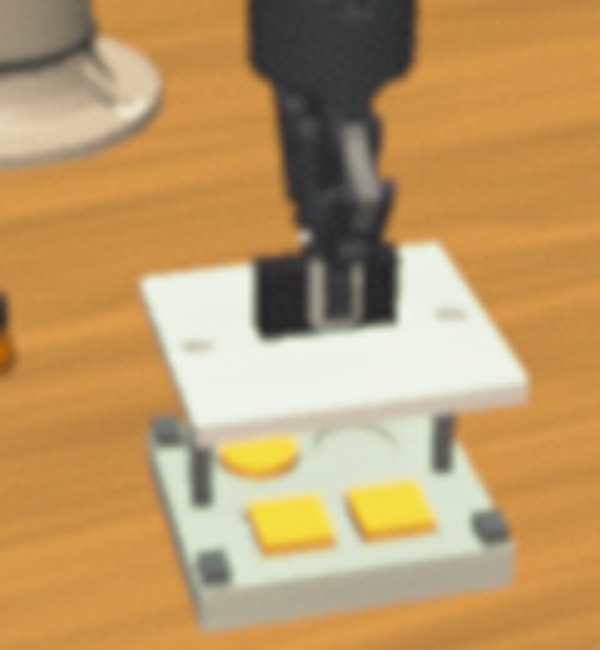

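View pics/o2.png

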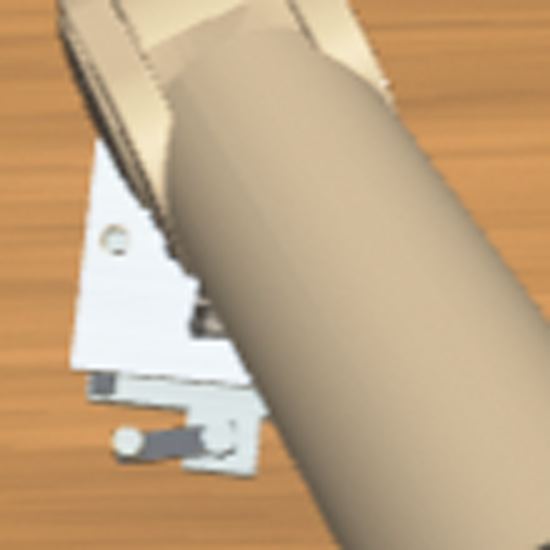

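```bash
python3 - <<'E'
from h import *
yaw=np.radians(-7.5);R=np.array([[np.cos(yaw),-np.sin(yaw)],[np.sin(yaw),np.cos(yaw)]]);c=np.array([.5808,.0177])
def chk(n,p,ch,ex,ey,z,tag):
    g=p[...,ch].astype(np.float32)
    for nm,a,b in(("+x",(ex,-.05),(ex,.05)),("+y",(-.045,ey),(.045,ey)),("-y",(-.045,-ey),(.045,-ey)),("-x",(-ex,-.05),(-ex,.05))):
        pts,nn=line_edges(g,c+R@a,c+R@b,z,n,off=.005); l=(pts[:,:2]-c)@R; i=0 if 'x' in nm else 1
        d=l[:,i]-a[i]; f=np.polyfit(l[:,1-i],d,1); print(tag,n,nm,(d.mean()*1e3).round(2),(d.std()*1e3).round(2),"slope",np.degrees(f[0]).round(2))
ps=np.load("pics/scene_o.npy")
for z in(.116,.118): chk("scene",ps,2,.069,.078,z,"plate%g"%z)
chk("scene",np.load("pics/scene0.npy"),2,.071,.078,.025,"mould")
pt=np.load("pics/top_o.npy")
chk("top",pt,2,.069,.078,.118,"plate")
E
```

```text
plate0.116 scene +x 0.26 0.72 slope 0.24
plate0.116 scene +y 2.85 0.26 slope 0.01
plate0.116 scene -y -0.15 0.42 slope -0.09
plate0.116 scene -x -1.37 1.88 slope 1.29
plate0.118 scene +x 2.72 0.43 slope 0.09
plate0.118 scene +y 2.03 0.39 slope 0.02
plate0.118 scene -y -0.72 0.42 slope -0.0
plate0.118 scene -x 0.02 2.49 slope 1.84
mould scene +x 1.39 0.83 slope 0.3
mould scene +y 1.75 1.09 slope -2.36
mould scene -y -0.61 0.75 slope -0.86
mould scene -x 0.4 2.22 slope -0.99
plate top +x -1.7 1.98 slope -1.13
plate top +y 0.48 0.34 slope -0.16
plate top -y 1.55 1.96 slope -0.77
plate top -x 0.59 1.46 slope 0.82
```

>>> {"op": "move_arm", "data": {"increments": "0.1 -0.2 -0.2 -8 0 0 0; 0.1 0 0 -10 0 0 0; 0.1 0 0 -6 0 0 0; 0.1 0 0 -4 0 0 0; 0.1 0 0 -4 0 0 0; 0.1 0 0 -3 0 0 0; 0.1 0 0 0 0 0 0; 0.1 0 0 0 0 0 0"}}

```text
t: 41.9
eef_pos: [0.5811, 0.0182, 0.091]
tool_rot: [0.0, 0.752, 0.659, 0.0]
contact_force: [0.3, -0.6, -5.3]
gripper_width: 0.172
```

>>> {"op": "move_arm", "data": {"increments": "0.1 0 0 -3 0 0 0; 0.1 0 0 -3 0 0 0; 0.1 0 0 -3 0 0 0; 0.1 0 0 -3 0 0 0; 0.1 0 0 0 0 0 0; 0.1 0 0 0 0 0 0; 0.1 0 0 0 0 0 0; 0.1 0 0 0 0 0 0"}}

```text
t: 42.9
eef_pos: [0.581, 0.0182, 0.0789]
tool_rot: [0.0, 0.752, 0.659, 0.0]
contact_force: [-0.6, 0.5, -5.8]
gripper_width: 0.167
```

>>> {"op": "move_arm", "data": {"increments": "0.1 0 0 -4 0 0 0; 0.1 0 0 -4 0 0 0; 0.1 0 0 -4 0 0 0; 0.1 0 0 -4 0 0 0; 0.1 0 0 -4 0 0 0; 0.1 0 0 -2 0 0 0; 0.1 0 0 0 0 0 0; 0.1 0 0 0 0 0 0"}}

```text
t: 43.9
eef_pos: [0.5811, 0.0183, 0.057]
tool_rot: [0.0, 0.752, 0.659, 0.0]
contact_force: [0.1, -0.5, -5.0]
gripper_width: 0.17
```

>>> {"op": "move_arm", "data": {"increments": "0.1 0 0 -1 0 0 0; 0.1 0 0 -1 0 0 0; 0.1 0 0 -1 0 0 0; 0.1 0 0 -0.5 0 0 0; 0.1 0 0 0 0 0 0; 0.1 0 0 0 0 0 0; 0.1 0 0 0 0 0 0; 0.1 0 0 0 0 0 0"}}

```text
t: 44.9
eef_pos: [0.5809, 0.0182, 0.0536]
tool_rot: [0.0, 0.752, 0.659, -0.0]
contact_force: [-3.4, -0.4, 4.0]
gripper_width: 0.169
```

>>> {"op": "move_arm", "data": {"increments": "0.1 0 0 -0.5 0 0 0; 0.1 0 0 -0.5 0 0 0; 0.1 0 0 0 0 0 0; 0.1 0 0 0 0 0 0; 0.25 0 0 0 0 0 0; 0.4 0 0 0 0 0 0; 0.5 0 0 0 0 0 0; 0.5 0 0 0 0 0 0"}}

```text
t: 45.9
eef_pos: [0.581, 0.0183, 0.0522]
tool_rot: [-0.0, 0.752, 0.659, 0.0]
contact_force: [-0.9, 0.4, 0.5]
gripper_width: 0.505
```

>>> {"op": "move_arm", "data": {"increments": "0.5 0 0 5 0 0 0; 0.5 0 0 20 0 0 0; 0.5 0 0 30 0 0 0; 0.5 0 0 30 0 0 0; 0.5 0 0 25 0 0 0; 0.2 0 0 0 0 0 0; 0 0 0 0 0 0 0; 0 0 0 0 0 0 0", "newtons": 40}}

```text
t: 46.9
eef_pos: [0.5802, 0.0181, 0.1614]
tool_rot: [-0.001, 0.752, 0.659, -0.001]
contact_force: [0.4, -0.3, 0.4]
gripper_width: -0.0
```

```bash
python3 - <<'E'
from h import *
r=look("p",(0,1,0,1));crop(r["scene"][0],190,110,310,240,5,"pics/p1.png");crop(r["top"][0],210,125,320,235,5,"pics/p2.png")
E
```

```text
t 47.0 eef [580.3  18.2 161.4] jaw -7.5 F [-0.  -0.1 -0.2] w -0.004 vel 0.005
```

View pics/p1.png

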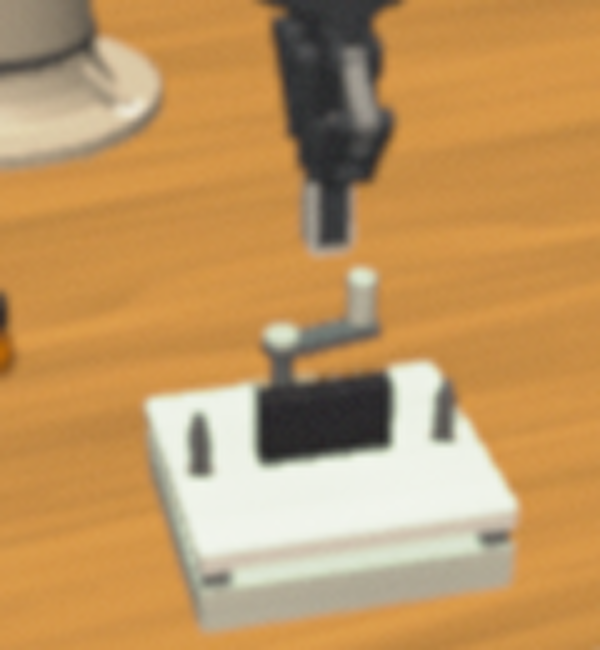

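View pics/p2.png

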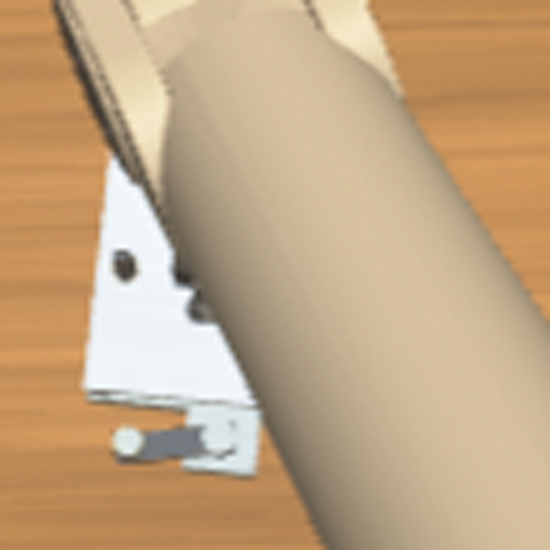

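>>> {"op": "move_arm", "data": {"increments": "0.45 -5 3 0 0 0 0; 0.45 -12 8 0 0 0 0; 0.45 -16 11 0 0 0 0; 0.45 -18 12 0 0 0 0; 0.45 -18 12 0 0 0 0; 0.45 -14 9 0 0 0 0; 0.45 -6.8 4.8 0 0 0 0; 0.45 0 0 0 0 0 0"}}

```text
t: 48.0
eef_pos: [0.4909, 0.0782, 0.1624]
tool_rot: [0.0, 0.752, 0.66, 0.0]
contact_force: [0.0, -0.5, -0.5]
gripper_width: 0.452
```

>>> {"op": "move_arm", "data": {"increments": "0.45 0 0 -15 0 0 0; 0.45 0 0 -20 0 0 0; 0.45 0 0 -15 0 0 0; 0.45 0 0 -5 0 0 0; 0.45 0 0 0 0 0 0; 0.45 0 0 0 0 0 0; 0.45 0 0 0 0 0 0; 0.45 0 0 0 0 0 0"}}

```text
t: 49.0
eef_pos: [0.4913, 0.078, 0.1077]
tool_rot: [0.0, 0.752, 0.659, 0.0]
contact_force: [0.1, -0.7, -0.2]
gripper_width: 0.447
```

```bash
python3 - <<'E'
from h import *
r=look("q",(0,1,0,1));crop(r["scene"][0],190,100,310,220,5,"pics/q1.png");crop(r["top"][0],190,155,300,265,5,"pics/q2.png")
print(w2p("scene",[[.4905,.078,.087]]))
E
```

```text
t 49.1 eef [491.2  78.  107.5] jaw -7.51 F [ 0.2 -0.7  0.8] w 0.452 vel 0.003
[[261.98090667 164.76548614]]
```

View pics/q1.png

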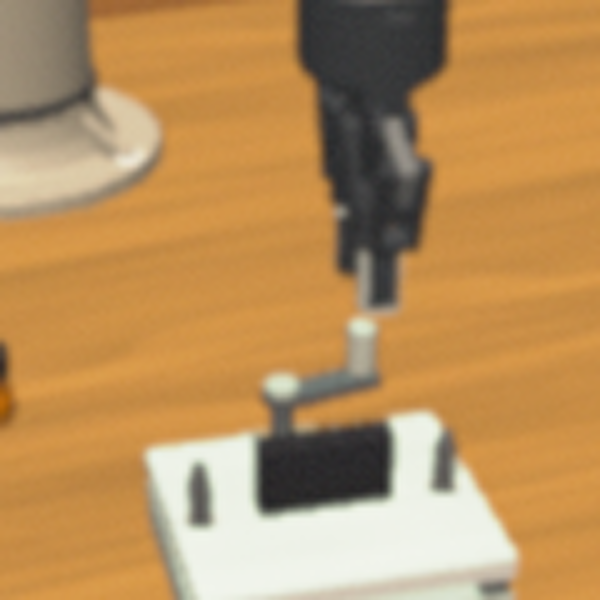

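View pics/q2.png

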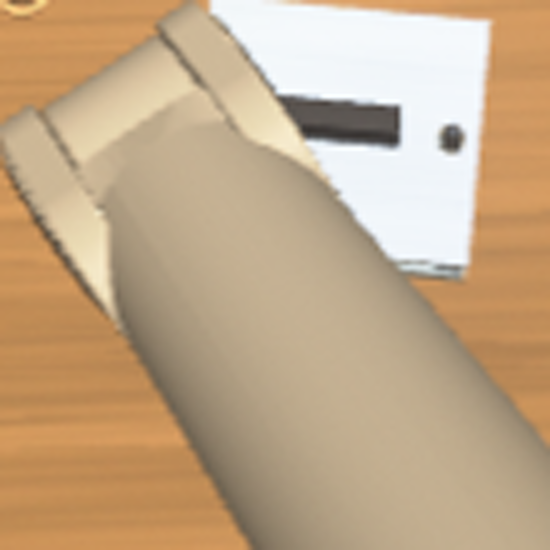

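>>> {"op": "move_arm", "data": {"increments": "0.45 -0.5 0 -15 0 0 0; 0.45 0 0 -15 0 0 0; 0.45 0 0 -10 0 0 0; 0.45 0 0 -4 0 0 0; 0.45 0 0 0 0 0 0; 0.1 0 0 0 0 0 0; 0.1 0 0 0 0 0 0; 0.1 0 0 0 0 0 0", "newtons": 25}}

```text
t: 50.1
eef_pos: [0.4907, 0.0783, 0.0637]
tool_rot: [0.0, 0.752, 0.659, 0.0]
contact_force: [-0.9, 1.5, 2.6]
gripper_width: 0.176
```

```bash
python3 - <<'E'
import numpy as np
p=np.array([491.6,29.4])
a=np.radians(np.linspace(91,-7.5,17)); q=p+48*np.c_[np.cos(a),np.sin(a)]
print(q.round(1).tolist()); print(np.diff(q,axis=0).round(1).tolist())
from h import *
look("r",(0,1,0,1))
E
```

```text
[[490.8, 77.4], [495.9, 77.2], [501.0, 76.5], [506.0, 75.2], [510.8, 73.4], [515.4, 71.1], [519.8, 68.3], [523.8, 65.0], [527.4, 61.4], [530.6, 57.3], [533.4, 53.0], [535.7, 48.4], [537.5, 43.5], [538.7, 38.5], [539.4, 33.4], [539.6, 28.3], [539.2, 23.1]]
[[5.2, -0.2], [5.1, -0.7], [5.0, -1.3], [4.8, -1.8], [4.6, -2.3], [4.3, -2.8], [4.0, -3.2], [3.6, -3.7], [3.2, -4.0], [2.8, -4.3], [2.3, -4.6], [1.8, -4.8], [1.3, -5.0], [0.7, -5.1], [0.2, -5.2], [-0.4, -5.1]]
t 50.2 eef [490.7  78.3  63.7] jaw -7.5 F [-1.5  0.8  3.3] w 0.175 vel 0.001
```

Knob gripped where predicted; swing it along the arc.

>>> {"op": "move_arm", "data": {"increments": "0.1 5.2 -0.5 0 0 0 0; 0.1 5.1 -0.8 0 0 0 0; 0.1 5 -1.4 0 0 0 0; 0.1 4.8 -1.9 0 0 0 0; 0.1 4.6 -2.4 0 0 0 0; 0.1 4.3 -2.9 0 0 0 0; 0.1 4 -3.3 0 0 0 0; 0.1 3.6 -3.7 0 0 0 0"}}

```text
t: 51.2
eef_pos: [0.5268, 0.0617, 0.0635]
tool_rot: [-0.001, 0.752, 0.659, -0.0]
contact_force: [-3.7, 4.5, 4.2]
gripper_width: 0.175
```

>>> {"op": "move_arm", "data": {"increments": "0.1 3.2 -4 0 0 0 0; 0.1 2.8 -4.3 0 0 0 0; 0.1 2.3 -4.6 0 0 0 0; 0.1 1.8 -4.8 0 0 0 0; 0.1 1.3 -5 0 0 0 0; 0.1 0.7 -5.1 0 0 0 0; 0.1 0.2 -5.2 0 0 0 0; 0.1 0 0 0 0 0 0"}}

```text
t: 52.2
eef_pos: [0.5387, 0.0279, 0.0632]
tool_rot: [-0.0, 0.752, 0.659, -0.001]
contact_force: [-3.2, 2.0, 5.4]
gripper_width: 0.176
```

>>> {"op": "move_arm", "data": {"increments": "0.1 -0.2 -2.5 0 0 0 0; 0.1 -0.2 -2.5 0 0 0 0; 0.1 -0.3 -2 0 0 0 0; 0.1 0 -1 0 0 0 0; 0.1 0 0 0 0 0 0; 0.1 0 0 0 0 0 0; 0.1 0 0 0 0 0 0; 0.1 0 0 0 0 0 0"}}

```text
t: 53.2
eef_pos: [0.5384, 0.0209, 0.0633]
tool_rot: [-0.0, 0.752, 0.659, 0.0]
contact_force: [-3.1, 3.5, 3.3]
gripper_width: 0.177
```

>>> {"op": "move_arm", "data": {"increments": "0.1 0 0 0 0 0 0; 0.1 -0.2 -1 0 0 0 0; 0.1 -0.2 -1 0 0 0 0; 0.1 0 -1 0 0 0 0; 0.1 0 0 0 0 0 0; 0.1 0 0 0 0 0 0; 0.1 0 0 0 0 0 0; 0.1 0 0 0 0 0 0", "newtons": 40}}

```text
t: 54.2
eef_pos: [0.5384, 0.0199, 0.0634]
tool_rot: [-0.001, 0.752, 0.66, 0.001]
contact_force: [-3.1, 9.7, 2.0]
gripper_width: 0.172
```

>>> {"op": "move_arm", "data": {"increments": "0.1 0 1 0 0 0 0; 0.3 0 1 0 0 0 0; 0.42 0 0 0 0 0 0; 0.42 0 0 0 0 0 0; 0.42 0 0 20 0 0 0; 0.42 0 0 40 0 0 0; 0.42 0 0 45 0 0 0; 0.42 0 -30 20 0 0 0"}}

```text
t: 55.2
eef_pos: [0.5399, -0.0088, 0.1913]
tool_rot: [0.001, 0.75, 0.661, 0.002]
contact_force: [0.4, -1.1, 0.4]
gripper_width: 0.417
```

>>> {"op": "move_arm", "data": {"increments": "0.42 -5 -40 0 0 0 0; 0.42 -5 -50 0 0 0 0; 0.42 -5 -55 0 0 0 0; 0.42 -5 -55 0 0 0 0; 0.42 -5 -50 0 0 0 0; 0.42 0 -30 0 0 0 0; 0.42 0 0 0 0 0 0; 0.42 0 0 0 0 0 0"}}

```text
t: 56.2
eef_pos: [0.5135, -0.2899, 0.1882]
tool_rot: [-0.0, 0.752, 0.66, 0.0]
contact_force: [0.1, 0.7, 0.8]
gripper_width: 0.422
```

```bash
python3 - <<'E'
from h import *
r=look("s",(300,700,-420,100));crop(r["scene"][0],190,110,310,240,5,"pics/s1.png");crop(r["top"][0],210,135,310,235,6,"pics/s2.png")
E
```

```text
t 56.3 eef [ 513.8 -289.2  188.4] jaw -7.37 F [ 0.6 -0.4 -0.9] w 0.422 vel 0.003
top [375.9 243.8] [ 398.4 -304.3] [37.6 37.3] 81.5
scene [116.4 198.8] [ 399.6 -302.9] [38.7 54.2] 83.0
```

View pics/s1.png

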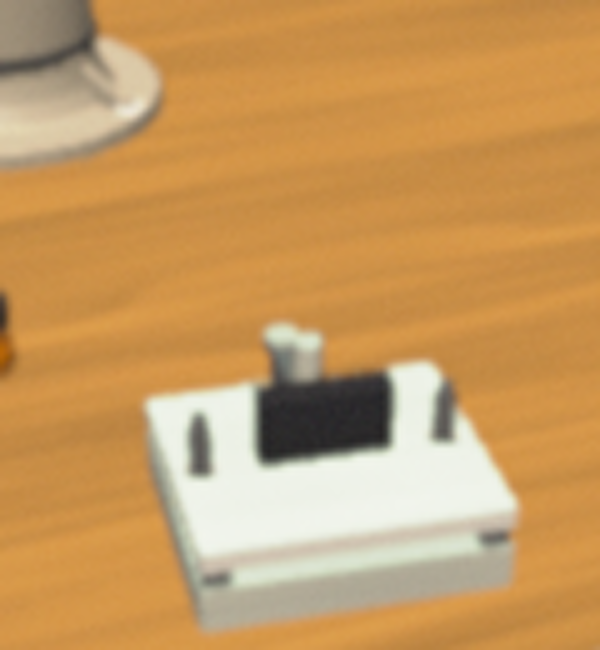

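View pics/s2.png

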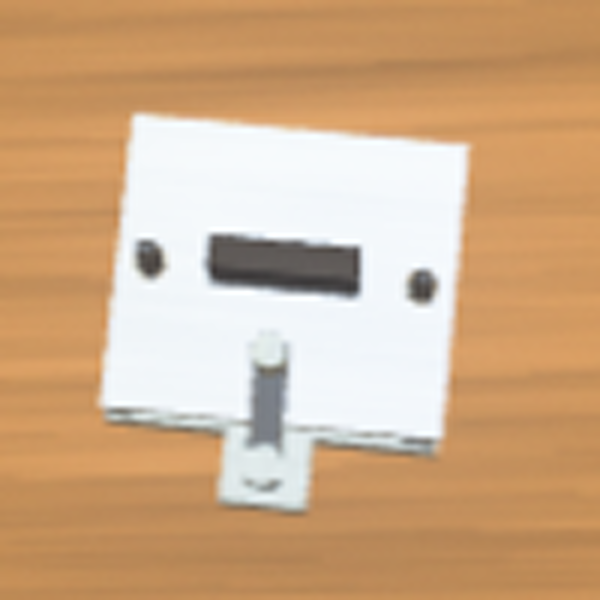

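View pics/scene_s.png

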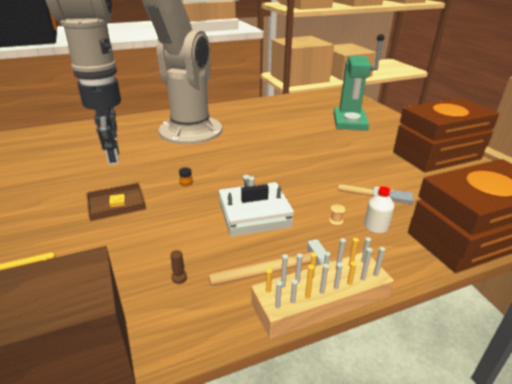

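```bash
python3 - <<'E'
from h import *
for u in((268,344),(268,350)): print(p2w("top",[(210+u[0]/6-.42,135+u[1]/6-.42)],.087).round(4))
s=(190+310/5-.4,110+341/5-.4); print(s,p2w("scene",[s],.087).round(4))
print(w2p("scene",[[.5392,.0231,.087]]),w2p("top",[[.5392,.0231,.087],[.4916,.0294,.062]]))
E
```

```text
[[0.5419 0.0251 0.087 ]]
[[0.5392 0.0251 0.087 ]]
(251.6, 177.79999999999998) [[0.5435 0.0262 0.087 ]]
[[249.8114357  177.21994689]] [[255.01167876 192.88491294]
 [253.42477071 211.93633798]]
```

>>> {"op": "move_arm", "data": {"increments": "0.2 3 25 0 0 0 0; 0 3 45 0 0 0 0; 0 3 50 0 0 0 0; 0 4 55 0 0 0 0; 0 4 55 0 0 0 0; 0 4 50 0 0 0 0; 0 3 40 0 0 0 0; 0 1.2 21 0 0 0 0"}}

```text
t: 57.3
eef_pos: [0.538, 0.0544, 0.1887]
tool_rot: [-0.0, 0.75, 0.661, 0.001]
contact_force: [0.2, -0.7, -0.0]
gripper_width: 0.004
```

>>> {"op": "move_arm", "data": {"increments": "0 0 0 -20 0 0 0; 0 0 0 -30 0 0 0; 0 0 0 -30 0 0 0; 0 0 0 -20 0 0 0; 0 0 0 -10 0 0 0; 0 0 0 0 0 0 0; 0 0 0 0 0 0 0; 0 0 0 0 0 0 0"}}

```text
t: 58.3
eef_pos: [0.5392, 0.0503, 0.0791]
tool_rot: [0.0, 0.752, 0.659, 0.001]
contact_force: [-1.5, -0.1, -0.2]
gripper_width: 0.002
```

>>> {"op": "move_arm", "data": {"increments": "0 0 0 -6 0 0 0; 0 0 0 -5 0 0 0; 0 0 -2 0 0 0 0; 0 0 -2 0 0 0 0; 0 0 -2 0 0 0 0; 0 0 0 0 0 0 0; 0 0 0 0 0 0 0; 0 0 0 0 0 0 0"}}

```text
t: 59.3
eef_pos: [0.5386, 0.0442, 0.0674]
tool_rot: [0.0, 0.752, 0.659, 0.0]
contact_force: [-0.5, -0.9, 0.1]
gripper_width: 0.0
```

>>> {"op": "move_arm", "data": {"increments": "0 0 -1 0 0 0 0; 0 0 -1 0 0 0 0; 0 0 -1 0 0 0 0; 0 0 -1 0 0 0 0; 0 0 0 0 0 0 0; 0 0 0 0 0 0 0; 0 0 0 0 0 0 0; 0 0 0 0 0 0 0"}}

```text
t: 60.3
eef_pos: [0.5387, 0.0421, 0.0674]
tool_rot: [-0.001, 0.751, 0.66, 0.001]
contact_force: [-0.1, 5.9, -0.7]
gripper_width: -0.002
```

>>> {"op": "move_arm", "data": {"increments": "0 0 -1 0 0 0 0; 0 0 -1 0 0 0 0; 0 0 0 0 0 0 0; 0 0 0 0 0 0 0; 0 0 0 0 0 0 0; 0 0 0 0 0 0 0; 0 0 0 0 0 0 0; 0 0 0 0 0 0 0"}}

```text
t: 61.3
eef_pos: [0.5386, 0.0419, 0.0674]
tool_rot: [-0.001, 0.751, 0.66, 0.002]
contact_force: [0.9, 9.2, -1.9]
gripper_width: 0.001
```

At the stop (force rises, no travel). Back off away from the knob and retreat.

>>> {"op": "move_arm", "data": {"increments": "0 0 4 0 0 0 0; 0 0 5 0 0 0 0; 0 0 5 5 0 0 0; 0 0 5 20 0 0 0; 0 0 0 35 0 0 0; 0 0 0 40 0 0 0; 0 0 -20 20 0 0 0; 0 0 -40 0 0 0 0"}}

```text
t: 62.3
eef_pos: [0.54, -0.0016, 0.19]
tool_rot: [0.001, 0.751, 0.661, 0.002]
contact_force: [0.8, -1.3, -0.3]
gripper_width: -0.003
```

>>> {"op": "move_arm", "data": {"increments": "0 -5 -40 0 0 0 0; 0 -5 -50 0 0 0 0; 0 -5 -55 0 0 0 0; 0 -5 -55 0 0 0 0; 0 -5 -50 0 0 0 0; 0 0 -20 0 0 0 0; 0 0 0 0 0 0 0; 0 0 0 0 0 0 0"}}

```text
t: 63.3
eef_pos: [0.5142, -0.2704, 0.1874]
tool_rot: [-0.0, 0.751, 0.66, 0.0]
contact_force: [0.4, 0.6, 0.3]
gripper_width: -0.001
```

```bash
python3 - <<'E'
from h import *
r=look("u",(300,700,-420,100));crop(r["scene"][0],190,110,310,240,5,"pics/u1.png");crop(r["top"][0],210,135,310,235,6,"pics/u2.png")
E
```

```text
t 63.4 eef [ 514.2 -270.5  187.5] jaw -7.31 F [1.3 0.5 0.4] w -0.001 vel 0.008
top [375.9 243.8] [ 398.4 -304.3] [37.6 37.3] 81.5
scene [116.5 198.8] [ 399.6 -302.9] [38.8 54.2] 82.5
```

View pics/u1.png

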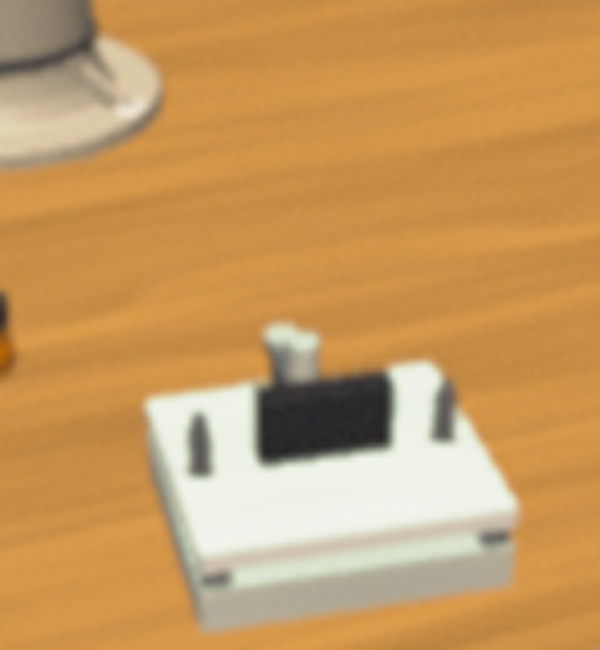

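View pics/u2.png

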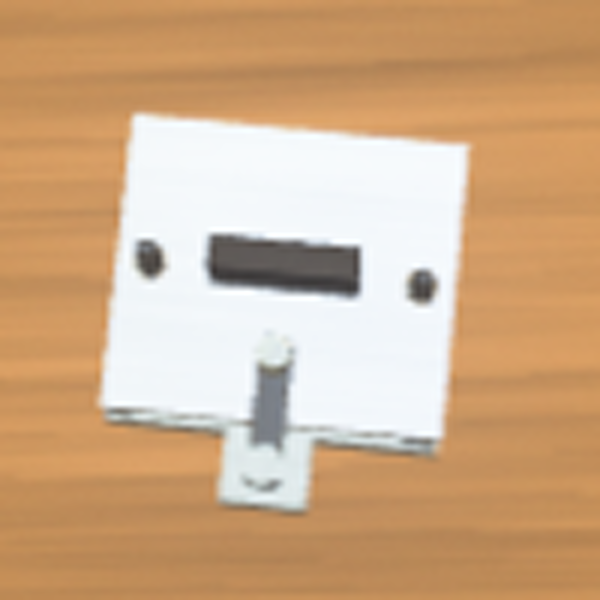

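View pics/top_u.png

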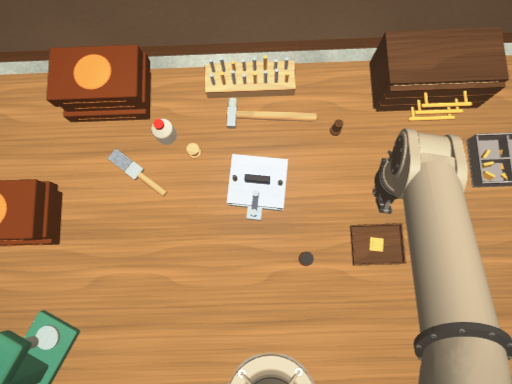

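```bash
python3 -c "
from station import bot
print(bot.hand_in())"
```

```text
the job is handed in; nothing more can be done
None
```

The job is done and was handed in at about 63 s of the 208 s allowed. The hand-in gives no verdict, so what follows is from my own checks.

**What I did, in order**
- I moved the finished square to the tray. It was the only piece with a boss left in the mould.
- I laid the two square blanks in the two square pockets and the one round blank in round pocket b. No fourth blank showed in either view. Before the plate went on, both cameras showed all three lying flat in their pockets.
- I lowered the top plate over both pins with no sideways load. It met its stops at the expected height, and the last pictures show it level on the pads.
- I swung the latch shut.

**What went wrong and was mended**
- My first grasp of a square blank was too high. The fingertips pressed on its top with about 12 N without moving it noticeably, and I regrasped it lower.
- After the first latch swing, the knob measured about 2–3 mm short of shut. I pushed it again with shut fingers until it stopped at the expected place and took about 9 N without moving further. The last top view shows the arm in line with the mould's x axis.

**Other checks**
- The two cameras disagreed by about 1.2 mm in both x and y. I used the average, and it fitted everywhere.
- The finished piece is still in the tray, the other things look unmoved in the last pictures, and the arm is clear of everything.

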